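Keypad into its carrier, carrier into the phone chassis

TASK

Slide the loose keypad into the channel of the steel keypad carrier, in through the open end, until it is fully home against the upright pull tab. Then fit the two as one unit into the bay of the phone chassis that stands in the red tray: tuck the carrier's tongue under the bridge, lay the tab end down in front of the rear catch so that the carrier sits flat on the bay floor with the keypad still home, and let go. Leave the handset, the torque screwdriver and the bin of screws where they are.

Things in the scene. Friction and masses are not known exactly. Their poses are not given: they have to be found in the camera images.
- keypad: Loose steel keypad module lying keys up on a grey foam pad (19 mm above the bench) in a red tray with 62 mm walls, 78 mm (x) by 62 mm (y) by 18 mm, 0.11 kg. Origin: centre of its underside; z up. Black body 68 x 54 mm, 11 mm high; above it a flange 78 x 62 mm at height 11 to 14 mm, the widest part: grip it across the 62 mm. The keys rise to 18 mm inside the flange's edge. Either end may go in first.
- carrier: Loose sheet-steel keypad carrier flat on the bench left of the trays, 0.32 kg, open end roughly towards the robot. Origin: on its underside; x runs along the channel from pull tab to open end, z up. Base plate 3 mm thick, x -46 to +42 mm, y +-40 mm. The keypad rides on the plate. Fully home its origin is at carrier (3, 0, 3) mm and its long side along x.
- carrier_mouth (a point): Mouth of the channel, at carrier (0, 0, 3) mm, axes as the carrier's; the keypad enters in -x. Side rails from here 36 mm back to the tab: inside width 65 mm, inward lips 16.5 to 19 mm above the plate with 57 mm between them, to cover the flange's edges. Lead-ins flare out and up for 8 mm before the mouth. The keypad's outer 34 mm stay uncovered.
- carrier_tab (a point): Middle of the upright pull tab, at carrier (-40, 0, 50) mm; axes as the carrier's. The tab is 8 mm thick (x), 50 mm wide (y), its top at carrier z 64 mm; its +x face is the end stop of the channel. Lift the carrier by it, gripping across the 8 mm, above the keys (top at carrier z 21 mm).
- carrier_tongue (a point): Tip of the carrier's tongue, at carrier (56, 0, 1.5) mm; axes as the carrier's. The flat tongue, 3 mm thick and 44 mm wide (36 at the tip), sticks out of the base plate's open end from x 42 to 56 mm.
- chassis: Phone chassis on four feet (dark steel plate, aluminium bridge, guides and catch), fixed, standing in a lined red tray with 62 mm walls, bridge towards the robot. Plate 167 x 104 mm. Origin: level with the foot of its feet (2 mm above the bench) under bay_seat, 17 mm below it; x points to the bridge. A grey terminal strip 14 mm high stands on the plate at x -72 to -90 mm.
- bay_seat (a point): Where the fitted carrier's origin lies, with the same axes: on the floor of the chassis bay, 19 mm above the bench; x points to the bridge, z up. Side guides at y +-41.5 mm, x -43 to +31 mm, with outward-bent tops up to z 14 mm. The carrier goes in only with its tab end raised (6 to 12 degrees) and is laid down once the tongue is under the bridge.
- bay_slot (a point): Middle of the mouth of the slot under the bridge, at bay_seat (46, 0, 3.25) mm, same axes. The slot is 50 mm wide, 6.5 mm high and open behind; the bridge's lip and upright face start at this x, the face up to bay_seat z 26.5 mm. The bridge's feet beside the slot (at bay_seat x 43.5 mm) stop the carrier's front edge.
- bay_catch (a point): Rear catch of the bay, at bay_seat (-48, 0, 0) mm, same axes: front face of a fixed rib 60 mm wide and 5 mm high, bent back above it as a lead-in to bay_seat x -55 mm, z 10 mm. The rear edge of the fitted carrier lies just in front of it.
- handset: Bystander: black telephone handset 59 x 250 x 80 mm lying behind the work. Origin: centre of its underside.
- torque_driver: Bystander: torque screwdriver with a thick blue handle, 35 x 201 x 35 mm, lying near the bench's front edge. Origin: centre of its underside.
- screw_bin: Bystander: small open bin of screws 116 x 73 x 57 mm. Origin: centre of its underside.

How it is judged (in metres and radians):
On the way:
1. the keypad is fully home in the carrier's channel while the carrier is still away from the chassis (x of keypad in the frame of carrier between 0 and 0.006 m and y of keypad in the frame of carrier between -0.003 and 0.003 m and z of keypad in the frame of carrier between 0.001 and 0.0055 m and horizontal distance between carrier and bay_seat above 0.12 m), for 0.2 s.
At the end, for the whole second after the job is handed in: The keypad is home in the carrier (within 3 mm of the end stop, lying on the base plate under the lips), and the carrier lies in the bay within 4 mm of its seat, flat on the floor (less than 2 mm high, tilted less than 0.03 rad), tongue under the bridge, everything at rest (x of keypad in the frame of carrier between 0 and 0.006 m and y of keypad in the frame of carrier between -0.003 and 0.003 m and z of keypad in the frame of carrier between 0.001 and 0.0055 m and x of carrier in the frame of bay_seat between -0.004 and 0.004 m and y of carrier in the frame of bay_seat between -0.004 and 0.004 m and z of carrier in the frame of bay_seat below 0.002 m and x of carrier_tongue in the frame of bay_seat above 0.05 m and angle between carrier's own z axis and vertical below 0.03 rad and angle between the x axis of carrier and the x axis of bay_seat, either way round below 0.06 rad and linear speed of each of carrier, keypad below 0.01 m/s); the robot touches nothing.
It fails at once if a bystander (handset, torque screwdriver or screw bin) is moved more than 30 mm (distance of any of handset, torque_driver, screw_bin from where it was at the start of the episode above 0.03 m).
It also fails if it takes over 56 s, if anything falls off the work surface, if the arm or the gripper's body presses on something with over 40 N, if the wrist force passes 120 N, or if a joint passes its speed limit or range.

ROBOT

A 6-joint arm with a two-finger parallel gripper is mounted at the origin on a cart in front of the work surface, level with it; the furniture and walls round the work are solid. World frame = base frame: x ahead of the robot, y to its left, z up, the work surface at z = 0. Lengths are in m, angles in degrees, forces in N, time in s.
With the tool pointing down it reaches from about 0.375 to 0.75 m from the base axis. Payload 9 kg.
Tool frame: the origin (TCP) lies midway between the tips of the shut fingers; the grasp point (between the pads) lies 19 mm behind it; z points along the fingers, x is the direction in which the jaws open and shut, and the axes are right-handed (so a half turn about z gives the same grasp; the last joint's range is limited). The gripper opens to 85 mm and grips with 20 to 120 N. Pads are 22 mm wide; open, the fingers measure 114 mm over their backs; the gripper's body (76 mm by 85 mm) begins 54 mm behind the grasp point. The pads swing forward as they close: fully open they stand 13 mm farther back than shut.
Start: joints at [60.865, 5.964, 5.575, 89.605, 0, 77.527], TCP at [0.172, 0.575, 0.231] pointing down, gripper open.
Joint ranges: [-171.21, 171.21], [-48.23, 106.86], [-62.78, 66.21], [-105.2, 120.99], [-86.42, 89.51], [-180, 180]. Speed limits (degrees/s): [127.2, 127.2, 147.25, 180, 180, 180].

INTERFACE

Orientations are given as a 3x3 rotation matrix whose columns are the frame's x, y, z axes.
In Python, from cell import * gives the robot as it stands. The module is installed in compiled form; this text tells all that it offers.
- The arm moves only by the tool carry_out, never from a script. Its argument "motion" is a list of rows, each an object with "gripper": the closure, from 0 (fully open) to 1 (shut); "dp": the shift along the tool's x, y, z in m, a list of three; "rot": the turn, a rotation vector about the tool's x, y, z in rad, a list of three. A call has 1 to 12 rows; each row shifts and turns the pose as measured when the row begins, along the tool's axes as they then stand; what a row does not reach is not made up. A row lasts 1/8 s, in which the tool goes at most 62.5 mm and 10.7 degrees, less where a joint would pass 70% of its speed; a pose out of reach is approached as far as the arm can. A call with a gripper value outside its range is refused whole. The fingers move at their own pace and stop on an object; "grip_force" is the grip in N (left out, the last holds). Time passes only in rows, so rows that do not move let the fingers close. It gives the time, the measured TCP pose, the force and the opening at its end, in the units of the state.
- get_obs(): the state, without advancing time (a new reading comes with each control period).
- read_camera(name): name is "scene" or "top"; returns a dict with "frame" (384x512x3 uint8, blue, green, red), "mtx" (3x3 intrinsics, pixels), "rvec" (rotation vector, rad) and "tvec" (3), from world to camera coordinates, as OpenCV has them. Camera axes: x right, y down, z forward; pixel columns grow to the right and rows downward; lengths in m; the calibration is good to about 2 mm. A picture is of the moment at which its call begins. There is no depth.
- job_done(): hands the job in, once; it reports no verdict.
The state is a dict: "time": time; "qpos": joint angles; "joint_velocities": joint speeds; "joint_efforts": joint torques, N m; "ee_pos": TCP position; "tool_rot": TCP orientation; "force": force on the tool from outside, world axes, zero at the start; "ft_torque": the same for the moment, N m; "finger_gap": finger opening in m.
Only numpy, scipy, OpenCV 4.12 (cv2) and the standard library are available. Lean on these libraries where they do the work, as an engineer would, in place of code of your own. Each camera call takes 0.05 s, during which the arm holds its last target. There are 200 camera calls.

## Working session

There is one attempt and no reset: what is moved stays moved. The work goes in short steps, Python scripts to look and compute and a tool call to move; the robot and the scene stay as the last step left them, time stands still between calls to the robot, and variables do not carry over. Pictures are saved under pics/ and viewed, about 8 in all and at most 12, crops included, and the job is handed in when it is done.

Besides the shell and the picture viewer there is one more tool, called after "Request:" as name(argument=value, ...), one argument or row to a line, values as JSON. carry_out: Moves the arm, as the interface text tells. Its arguments: {"type":"object","properties":{"motion":{"type":"array"},"grip_force":{"type":"number"}},"required":["motion"]}

```bash
mkdir -p pics; cat > h.py <<'E'
from cell import *
import numpy as np, cv2
def snap(cam,fn,crop=None,scale=1):
    c=read_camera(cam); f=c['frame']
    if crop: x0,y0,x1,y1=crop; f=f[y0:y1,x0:x1]
    cv2.imwrite('pics/'+fn,cv2.resize(f,None,fx=scale,fy=scale,interpolation=cv2.INTER_CUBIC)); return c
def pix2w(c,uv,z):
    R=cv2.Rodrigues(np.array(c['rvec'],float))[0]; t=np.array(c['tvec'],float).ravel()
    C=-R.T@t; out=[]
    for (u,v),zz in zip(uv,np.broadcast_to(z,len(uv))):
        p=cv2.undistortPoints(np.array([[[u,v]]],float),np.array(c['mtx'],float),None).ravel()
        d=R.T@np.array([p[0],p[1],1]); out.append(C+d*(zz-C[2])/d[2])
    return np.array(out)
def w2pix(c,P):
    return cv2.projectPoints(np.array(P,float),np.array(c['rvec'],float),np.array(c['tvec'],float),np.array(c['mtx'],float),None)[0].reshape(-1,2)
E
python3 - <<'E'
from h import *
np.set_printoptions(precision=4,suppress=True)
for n in('top','scene'):
    c=snap(n,n+'1.png',scale=1.56)
    R=cv2.Rodrigues(np.array(c['rvec'],float))[0];print(n,-R.T@np.array(c['tvec']).ravel(),R,c['mtx'])
print(get_obs())
E
```

```text
top [0.4333 0.1347 1.1931] [[ 0.0209 -0.9995 -0.0236]
 [-0.9952 -0.0185 -0.0959]
 [ 0.0955  0.0255 -0.9951]] [[405.863    0.     253.4359]
 [  0.     405.863  192.3374]
 [  0.       0.       1.    ]]
scene [0.6487 1.1251 1.0228] [[-0.9965  0.0839  0.004 ]
 [ 0.0563  0.7022 -0.7098]
 [-0.0624 -0.7071 -0.7044]] [[467.072    0.     262.2099]
 [  0.     467.072  189.8046]
 [  0.       0.       1.    ]]
{'time': 0.1, 'qpos': array([60.8661,  5.9947,  5.5322, 89.6078,  0.0011, 77.5264]), 'joint_velocities': array([ 0.0304, -0.0055,  0.1037,  0.0673, -0.0223,  0.0856]), 'joint_efforts': array([  0.0067, -55.821 ,  50.4718,   0.0132,  -0.0003,   0.    ]), 'ee_pos': array([0.1718, 0.5745, 0.2306]), 'tool_rot': array([[ 0.2867,  0.958 , -0.0006],
       [ 0.958 , -0.2867, -0.0011],
       [-0.0012, -0.0003, -1.    ]]), 'force': array([ 0.7223,  0.3826, -0.632 ]), 'ft_torque': array([-0.0226,  0.0382, -0.0101]), 'finger_gap': 0.08582926515310944}
```

View pics/top1.png

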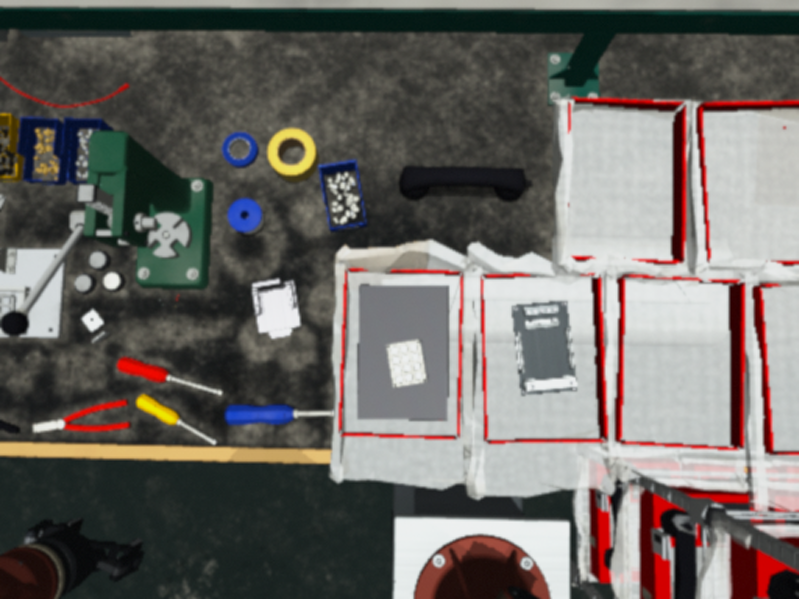

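View pics/scene1.png

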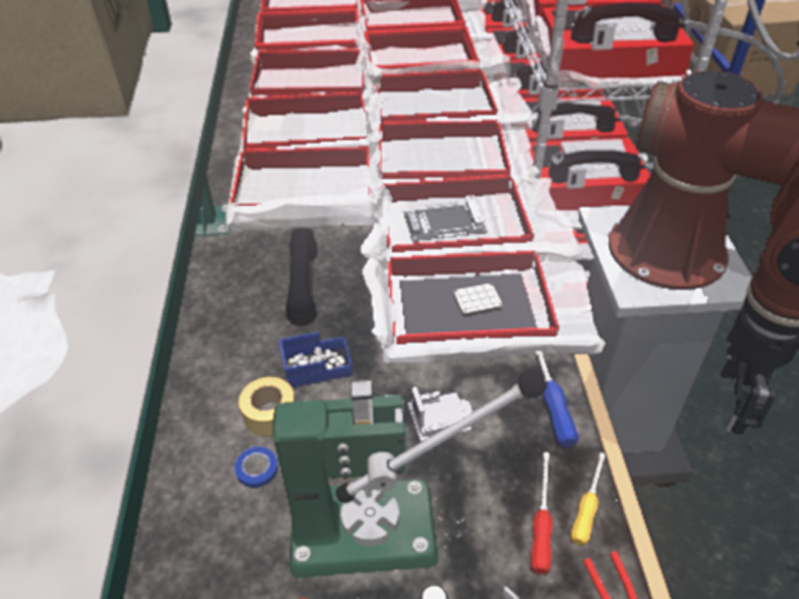

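The top view shows the carrier at about (277,307), the keypad at (406,363) and the chassis at (545,347), all in 1.56x pixels. Next I'll take an enlarged crop.

```bash
python3 - <<'E'
from h import *
c=read_camera('top');f=c['frame']
a=f[172:222,155:200];b=f[210:255,240:280];d=f[188:256,322:376]
r=lambda i,s:cv2.resize(i,None,fx=s,fy=s,interpolation=cv2.INTER_CUBIC)
o=np.zeros((550,800,3),np.uint8)
A=r(a,6);B=r(b,6);D=r(d,8)
o[:A.shape[0],:A.shape[1]]=A;o[305:305+240,:240]=B[:240];o[:544,300:732]=D
cv2.imwrite('pics/crop.png',o)
E
```

```text
(no output)
```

View pics/crop.png

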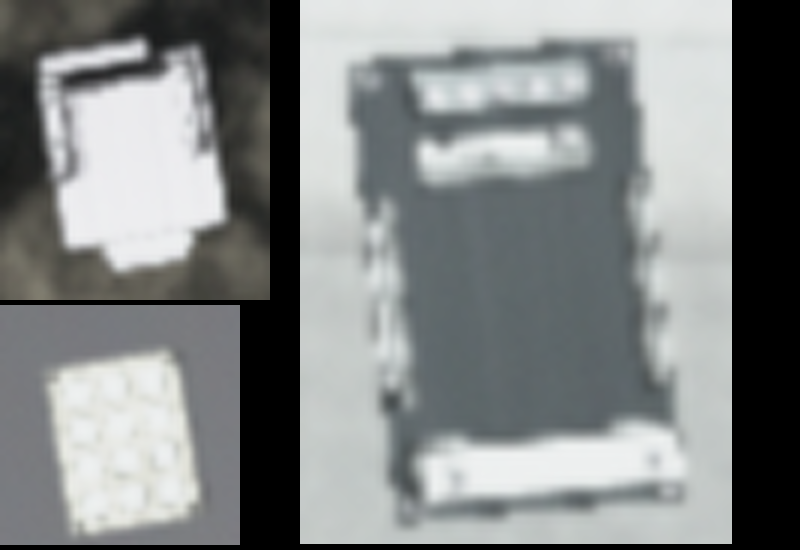

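```bash
cat > fit.py <<'E'
from h import *
from scipy.optimize import least_squares
np.set_printoptions(precision=4,suppress=True)
def fit(c,model,px,z0,x0,extra=None):
    model=np.array(model,float)/1000; px=np.array(px)
    def f(p):
        m=model.copy()
        cs,sn=np.cos(p[2]),np.sin(p[2])
        P=np.c_[p[0]+cs*m[:,0]-sn*m[:,1],p[1]+sn*m[:,0]+cs*m[:,1],z0+m[:,2]]
        return w2pix(c,P)-px
    r=least_squares(lambda p:f(p).ravel(),x0,loss='soft_l1')
    return r.x,f(r.x)
E
python3 - <<'E'
from fit import *
c=read_camera('top')
pc=lambda pts,s,ox,oy,x0,y0:[((u-ox+.5)/s-.5+x0,(v-oy+.5)/s-.5+y0) for u,v in pts]
A=pc([(66,248),(228,220),(116,272),(192,260),(38,52),(147,38)],6,0,0,155,172)
g=pix2w(c,A,0.003).mean(0)
print('carrier',*fit(c,[(42,-40,3),(42,40,3),(56,-18,3),(56,18,3),(-44,-25,64),(-44,25,64)],A,0,[g[0],g[1],np.pi]))
B=pc([(47,370),(176,348),(200,510),(75,535)],6,0,305,240,210)
g=pix2w(c,B,0.033).mean(0)
print('keypad',*fit(c,[(-39,-31,14),(-39,31,14),(39,31,14),(39,-31,14)],B,0.019,[g[0],g[1],np.pi]))
D=pc([(350,62),(634,40),(683,498),(405,525),(418,183),(590,165),(385,200),(636,180),(405,395),(660,372)],8,300,0,322,188)
g=pix2w(c,D[:4],0.019).mean(0)
for ps in(-97,-95,-93,-91):
  m=[(ps,-52,0),(ps,52,0),(ps+167,52,0),(ps+167,-52,0),(-48,-30,3),(-48,30,3),(-43,-44,10),(-43,44,10),(31,-44,10),(31,44,10)]
  p,r=fit(c,m,D,0.019,[g[0],g[1],np.pi]);print(ps,p,abs(r).mean());
print(r)
E
```

```text
carrier [0.5303 0.3908 3.3322] [[ 0.2753  0.0834]
 [-0.0068  0.1329]
 [-0.0025 -0.499 ]
 [-0.6321 -0.5782]
 [ 0.5157  0.7867]
 [-0.1925  0.093 ]]
keypad [0.4312 0.1425 3.3295] [[-0.0827  0.0201]
 [-0.1636  0.0539]
 [ 0.5118  0.2189]
 [-0.2188 -0.3012]]
-97 [ 0.4529 -0.1111  3.2496] 0.6096315698801675
-95 [ 0.4537 -0.111   3.2502] 0.4963090383188032
-93 [ 0.4547 -0.1109  3.2505] 0.4698507332627244
-91 [ 0.4557 -0.1109  3.2505] 0.5314528357712106
[[-0.4295  0.2795]
 [ 0.0247 -0.1976]
 [ 0.6024  0.6765]
 [-1.1173  0.4959]
 [ 0.4608 -0.7786]
 [-0.1672 -0.3905]
 [ 0.3209 -0.855 ]
 [-0.244  -1.1015]
 [ 0.6081  0.7391]
 [-0.2601  0.88  ]]
```

```bash
cat > plan.py <<'E'
from h import *
from scipy.spatial.transform import Rotation as Ro
import json
def Rtool(ang,tilt=0):
    "tool x horizontal at angle ang (deg), z down; then tilt deg about tool y"
    a=np.radians(ang); x=np.array([np.cos(a),np.sin(a),0]); z=np.array([0,0,-1.]); 
    return Ro.from_matrix(np.c_[x,np.cross(z,x),z])*Ro.from_euler('y',tilt,degrees=True)
def plan(wps,g,p=None,R=None,vmax=0.055,quiet=0):
    "wps: list of (pos,Ro). prints rows"
    o=get_obs(); p=np.array(o['ee_pos']) if p is None else p; R=Ro.from_matrix(o['tool_rot']) if R is None else R
    rows=[]
    for P,T in wps:
        d=(R.inv()*T).magnitude(); n=max(1,int(np.ceil(max(np.linalg.norm(P-p)/vmax,d/0.17))))
        for k in range(n,0,-1):
            dp=np.round(R.inv().apply((P-p)/k),4); rv=np.round((R.inv()*T).as_rotvec()/k,3)
            rows.append({"gripper":g,"dp":dp.tolist(),"rot":rv.tolist()}); p=p+R.apply(dp); R=R*Ro.from_rotvec(rv)
    print(len(rows),json.dumps(rows)); return p,R
E
python3 - <<'E'
from plan import *
R=Rtool(100.8)
plan([(np.array([.4045,.1375,.10]),R),(np.array([.4045,.1375,.0165]),R)],0)
E
```

```text
12 [{"gripper": 0, "dp": [-0.0352, 0.0348, 0.0131], "rot": [-0.0, 0.0, -0.048]}, {"gripper": 0, "dp": [-0.0368, 0.0331, 0.0131], "rot": [-0.0, 0.0, -0.048]}, {"gripper": 0, "dp": [-0.0384, 0.0313, 0.0131], "rot": [-0.0, 0.0, -0.048]}, {"gripper": 0, "dp": [-0.0398, 0.0294, 0.0131], "rot": [-0.0, 0.0, -0.048]}, {"gripper": 0, "dp": [-0.0412, 0.0275, 0.0131], "rot": [-0.0, 0.0, -0.048]}, {"gripper": 0, "dp": [-0.0425, 0.0254, 0.0131], "rot": [-0.0, 0.0, -0.048]}, {"gripper": 0, "dp": [-0.0436, 0.0234, 0.0131], "rot": [-0.0, 0.0, -0.048]}, {"gripper": 0, "dp": [-0.0447, 0.0213, 0.0131], "rot": [-0.0, 0.0, -0.048]}, {"gripper": 0, "dp": [-0.0457, 0.0191, 0.0131], "rot": [-0.0, 0.0, -0.048]}, {"gripper": 0, "dp": [-0.0466, 0.0168, 0.0132], "rot": [-0.0, 0.001, -0.047]}, {"gripper": 0, "dp": [0.0, 0.0, 0.0417], "rot": [-0.0, -0.0, -0.0]}, {"gripper": 0, "dp": [0.0, 0.0, 0.0418], "rot": [-0.0, -0.0, -0.0]}]
```

Request:
carry_out(
  motion=[
    {"gripper": 0, "dp": [-0.035, 0.035, 0.013], "rot": [0, 0, -0.048]},
    {"gripper": 0, "dp": [-0.037, 0.033, 0.013], "rot": [0, 0, -0.048]},
    {"gripper": 0, "dp": [-0.038, 0.031, 0.013], "rot": [0, 0, -0.048]},
    {"gripper": 0, "dp": [-0.04, 0.029, 0.013], "rot": [0, 0, -0.048]},
    {"gripper": 0, "dp": [-0.041, 0.0275, 0.013], "rot": [0, 0, -0.048]},
    {"gripper": 0, "dp": [-0.0425, 0.0255, 0.013], "rot": [0, 0, -0.048]},
    {"gripper": 0, "dp": [-0.0435, 0.0235, 0.013], "rot": [0, 0, -0.048]},
    {"gripper": 0, "dp": [-0.0445, 0.0215, 0.013], "rot": [0, 0, -0.048]},
    {"gripper": 0, "dp": [-0.0455, 0.019, 0.013], "rot": [0, 0, -0.048]},
    {"gripper": 0, "dp": [-0.0465, 0.017, 0.013], "rot": [0, 0, -0.047]},
    {"gripper": 0, "dp": [0, 0, 0], "rot": [0, 0, 0]},
  ],
  grip_force=60,
)

```text
time: 1.58
ee_pos: [0.4139, 0.1274, 0.0953]
tool_rot: [[-0.205, 0.979, 0.002], [0.979, 0.205, 0.0], [-0.0, 0.002, -1.0]]
force: [-0.6, 0.2, 0.1]
finger_gap: 0.0852
```

```bash
python3 - <<'E'
from plan import *
R=Rtool(100.8)
o=get_obs();print(o['ee_pos'],o['tool_rot'],o['force'],o['time'])
plan([(np.array([.4045,.1375,.06]),R),(np.array([.4045,.1375,.0165]),R)],0)
E
```

```text
[0.41387934 0.12740183 0.09530553] [[-2.04662489e-01  9.78830809e-01  1.87428138e-03]
 [ 9.78832589e-01  2.04662445e-01  2.17566133e-04]
 [-1.70634576e-04  1.87913533e-03 -9.99998220e-01]] [-0.55559008  0.21055242  0.11503267] 1.575
2 [{"gripper": 0, "dp": [0.0118, -0.0072, 0.0353], "rot": [0.002, 0.0, 0.018]}, {"gripper": 0, "dp": [0.0, 0.0, 0.0435], "rot": [-0.0, 0.0, -0.0]}]
```

Request:
carry_out(
  motion=[
    {"gripper": 0, "dp": [0.012, -0.007, 0.035], "rot": [0.002, 0, 0.018]},
    {"gripper": 0, "dp": [0, 0, 0], "rot": [0, 0, 0]},
  ],
)

```text
time: 1.82
ee_pos: [0.4044, 0.1379, 0.0601]
tool_rot: [[-0.185, 0.983, -0.0], [0.983, 0.185, 0.0], [0.0, -0.0, -1.0]]
force: [-0.6, -0.0, -0.1]
finger_gap: 0.0851
```

```bash
python3 - <<'E'
from plan import *
R=Rtool(100.8)
plan([(np.array([.4045,.1375,.0165]),R)],0)
c=snap('scene','s2.png',(220,130,390,240),4.5)
E
```

```text
1 [{"gripper": 0, "dp": [-0.0004, -0.0, 0.0436], "rot": [-0.0, -0.0, -0.003]}]
```

View pics/s2.png

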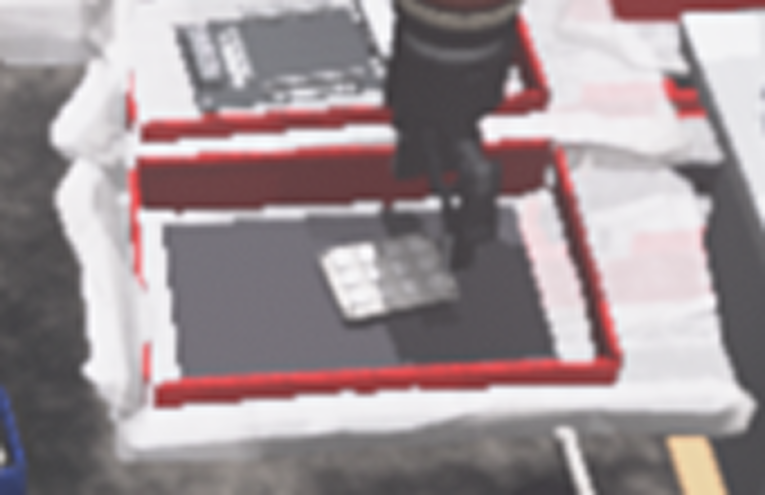

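The scene crop shows the fingers at about (465,220), over the keypad's robot-side end (keypad corners about (320,250) to (460,290)). The grasp position looks right, so I'm going down.

Request:
carry_out(
  motion=[
    {"gripper": 0, "dp": [0, 0, 0.03], "rot": [0, 0, -0.003]},
    {"gripper": 0, "dp": [0, 0, 0.0135], "rot": [0, 0, 0]},
    {"gripper": 0.5, "dp": [0, 0, 0], "rot": [0, 0, 0]},
    {"gripper": 0.5, "dp": [0, 0, 0], "rot": [0, 0, 0]},
    {"gripper": 0.5, "dp": [0, 0, 0], "rot": [0, 0, 0]},
    {"gripper": 0.5, "dp": [0, 0, 0], "rot": [0, 0, 0]},
  ],
  grip_force=60,
)

```text
time: 2.62
ee_pos: [0.4118, 0.1388, 0.0262]
tool_rot: [[-0.192, 0.981, 0.014], [0.981, 0.192, 0.0], [-0.002, 0.014, -1.0]]
force: [-0.1, 0.7, -0.3]
finger_gap: 0.0592
```

```bash
python3 - <<'E'
from plan import *
o=get_obs();p0=o['ee_pos'];print(p0,o['finger_gap'],o['force'])
a=3.3322;x=np.array([np.cos(a),np.sin(a),0]);C=np.array([.5303,.3908,0])
R=Rtool(100.8+np.degrees(.0027))
T=C+x*(.003+.056+.0265)
up=p0+[0,0,.13]
plan([(up,Ro.from_matrix(o['tool_rot'])),(T+[0,0,.145],R),(T+[0,0,.06],R)],.5)
E
```

```text
[0.41177589 0.13883401 0.02623914] 0.05924344599149177 [-0.0800459   0.73485812 -0.2823715 ]
10 [{"gripper": 0.5, "dp": [-0.0001, 0.0006, -0.0433], "rot": [0.0, 0.0, 0.0]}, {"gripper": 0.5, "dp": [-0.0001, 0.0006, -0.0433], "rot": [0.0, 0.0, 0.0]}, {"gripper": 0.5, "dp": [-0.0001, 0.0006, -0.0434], "rot": [0.0, 0.0, 0.0]}, {"gripper": 0.5, "dp": [0.045, 0.0158, 0.0024], "rot": [0.003, 0.0, 0.0]}, {"gripper": 0.5, "dp": [0.0449, 0.0158, 0.0023], "rot": [0.003, 0.001, 0.0]}, {"gripper": 0.5, "dp": [0.045, 0.0158, 0.0023], "rot": [0.003, 0.0, 0.001]}, {"gripper": 0.5, "dp": [0.045, 0.0158, 0.0023], "rot": [0.003, 0.001, 0.0]}, {"gripper": 0.5, "dp": [0.0449, 0.0157, 0.0022], "rot": [0.002, 0.0, 0.001]}, {"gripper": 0.5, "dp": [0.0, 0.0, 0.0425], "rot": [0.0, 0.0, -0.0]}, {"gripper": 0.5, "dp": [0.0, 0.0, 0.0425], "rot": [0.0, 0.0, -0.0]}]
```

```bash
python3 - <<'E'
from plan import *
c=snap('scene','s3.png',(270,150,350,215),9)
E
```

```text
(no output)
```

View pics/s3.png

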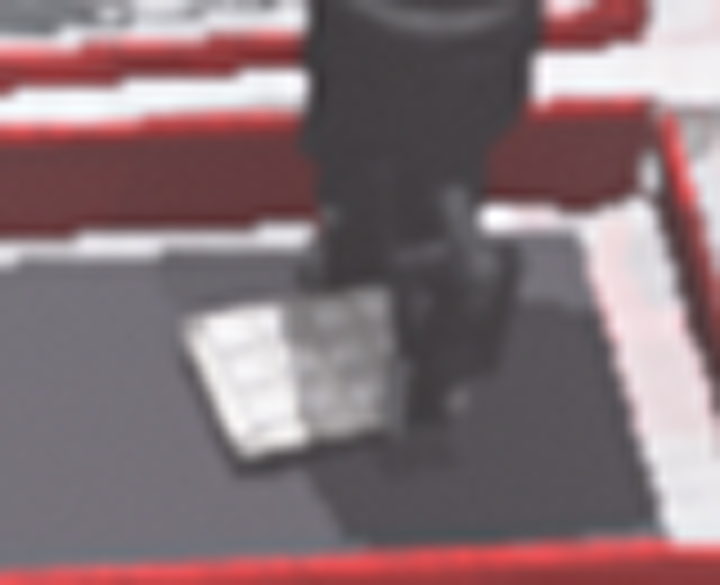

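The crop shows the fingers on the robot-side end at about (430,380), but the gap of 59.2 mm and the TCP height don't fit a flange grasp. I'll open and check whether the height was actually reached.

Request:
carry_out(
  motion=[
    {"gripper": 0, "dp": [0, 0, 0], "rot": [0, 0, 0]},
    {"gripper": 0, "dp": [0, 0, 0], "rot": [0, 0, 0]},
    {"gripper": 0, "dp": [0, 0, 0], "rot": [0, 0, 0]},
    {"gripper": 0, "dp": [0, 0, 0], "rot": [0, 0, 0]},
  ],
)

```text
time: 3.18
ee_pos: [0.412, 0.1388, 0.0265]
tool_rot: [[-0.191, 0.981, 0.015], [0.982, 0.191, 0.0], [-0.003, 0.014, -1.0]]
force: [-0.1, 0.3, -0.2]
finger_gap: 0.0854
```

```bash
python3 - <<'E'
from plan import *
c=read_camera('top');f=c['frame'][195:265,225:295]
cv2.imwrite('pics/t4.png',cv2.resize(f,None,fx=8,fy=8,interpolation=cv2.INTER_CUBIC))
plan([(np.array([.4045,.1375,.0165]),Rtool(100.8))],0); o=get_obs(); print(o['ee_pos'],o['qpos'])
E
```

```text
1 [{"gripper": 0, "dp": [0.0002, -0.0077, 0.0099], "rot": [0.014, 0.003, 0.004]}]
[0.41199151 0.1387857  0.02647702] [ 1.27752994e+00 -2.18806809e+01 -4.13615661e+01  6.96781107e+01
 -6.47038001e-03 -9.76185743e+00]
```

View pics/t4.png

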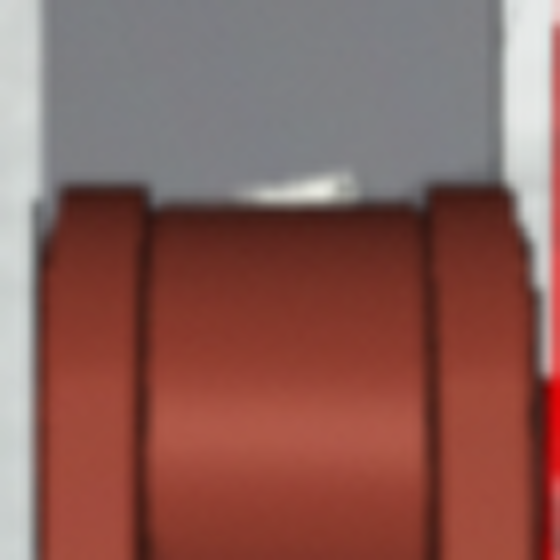

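The top view only shows the arm, with the keypad's far edge at (300,188) and no new information. I'm repeating the correction in slower rows.

Request:
carry_out(
  motion=[
    {"gripper": 0, "dp": [0, -0.004, 0.005], "rot": [0.007, 0.0015, 0.002]},
    {"gripper": 0, "dp": [0, -0.004, 0.005], "rot": [0.007, 0.0015, 0.002]},
    {"gripper": 0, "dp": [0, 0, 0], "rot": [0, 0, 0]},
  ],
)

```text
time: 3.6
ee_pos: [0.4033, 0.1372, 0.0153]
tool_rot: [[-0.187, 0.982, -0.001], [0.982, 0.187, 0.001], [0.001, -0.001, -1.0]]
force: [-1.2, 0.5, -0.3]
finger_gap: 0.0857
```

```bash
python3 - <<'E'
from plan import *
plan([(np.array([.4045,.1375,.0165]),Rtool(100.8))],0); o=get_obs(); print(o['ee_pos'],o['force'],o['qpos'])
E
```

```text
1 [{"gripper": 0, "dp": [0.0001, 0.0012, -0.0012], "rot": [-0.001, -0.001, -0.0]}]
[0.40330794 0.13715348 0.0153343 ] [-1.16423167  0.46195827 -0.29387428] [ 1.04690119e+00 -2.16922071e+01 -4.24110874e+01  6.93607269e+01
  3.05663376e-02 -9.74694497e+00]
```

Now it got there. Closing.

Request:
carry_out(
  motion=[
    {"gripper": 0, "dp": [0, 0.001, -0.001], "rot": [0, 0, 0]},
    {"gripper": 0.5, "dp": [0, 0, 0], "rot": [0, 0, 0]},
    {"gripper": 0.5, "dp": [0, 0, 0], "rot": [0, 0, 0]},
    {"gripper": 0.5, "dp": [0, 0, 0], "rot": [0, 0, 0]},
    {"gripper": 0.5, "dp": [0, 0, 0], "rot": [0, 0, 0]},
    {"gripper": 0.5, "dp": [0, 0, 0], "rot": [0, 0, 0]},
  ],
)

```text
time: 4.35
ee_pos: [0.4048, 0.1374, 0.0172]
tool_rot: [[-0.187, 0.982, -0.001], [0.982, 0.187, 0.001], [0.001, -0.0, -1.0]]
force: [0.0, 0.6, 0.8]
finger_gap: 0.0596
```

```bash
python3 - <<'E'
from plan import *
o=get_obs();print(o['ee_pos'],o['finger_gap'],o['force'])
E
```

```text
[0.40482057 0.13743842 0.01722121] 0.059614714430770425 [0.00258851 0.57618467 0.81713086]
```

Request:
carry_out(
  motion=[
    {"gripper": 0.5, "dp": [0, 0, -0.02], "rot": [0, 0, 0]},
    {"gripper": 0.5, "dp": [0, 0, -0.035], "rot": [0, 0, 0]},
    {"gripper": 0.5, "dp": [0, 0, -0.035], "rot": [0, 0, 0]},
    {"gripper": 0.5, "dp": [0, 0, -0.035], "rot": [0, 0, 0]},
    {"gripper": 0.5, "dp": [0, 0, 0], "rot": [0, 0, 0]},
  ],
)

```text
time: 4.97
ee_pos: [0.4037, 0.1372, 0.1445]
tool_rot: [[-0.187, 0.982, -0.003], [0.982, 0.187, 0.001], [0.001, -0.003, -1.0]]
force: [0.5, -0.0, -1.4]
finger_gap: 0.0594
```

```bash
python3 - <<'E'
from plan import *
o=get_obs();p0=o['ee_pos'];print(p0,o['finger_gap'],o['force'])
a=3.3322;x=np.array([np.cos(a),np.sin(a),0]);C=np.array([.5303,.3908,0])
R=Rtool(100.8+np.degrees(.0027))
T=C+x*(.003+.056+.0265)
plan([(T+[0,0,.145],R)],.5,vmax=.04)
E
```

```text
[0.40371777 0.13723988 0.14445518] 0.05937282118340641 [ 0.54844508 -0.04851713 -1.3879155 ]
7 [{"gripper": 0.5, "dp": [0.0322, 0.0123, -0.0001], "rot": [-0.0, -0.0, -0.0]}, {"gripper": 0.5, "dp": [0.0322, 0.0123, -0.0001], "rot": [-0.001, -0.0, -0.0]}, {"gripper": 0.5, "dp": [0.0322, 0.0123, -0.0001], "rot": [-0.0, -0.0, -0.001]}, {"gripper": 0.5, "dp": [0.0321, 0.0124, -0.0001], "rot": [-0.001, -0.0, -0.0]}, {"gripper": 0.5, "dp": [0.0321, 0.0124, -0.0], "rot": [-0.0, -0.0, -0.001]}, {"gripper": 0.5, "dp": [0.0322, 0.0124, -0.0], "rot": [-0.001, -0.001, -0.0]}, {"gripper": 0.5, "dp": [0.0321, 0.0124, -0.0001], "rot": [-0.0, -0.0, -0.001]}]
```

Request:
carry_out(
  motion=[
    {"gripper": 0.5, "dp": [0.032, 0.0125, 0], "rot": [0, 0, 0]},
    {"gripper": 0.5, "dp": [0.032, 0.0125, 0], "rot": [0, 0, 0]},
    {"gripper": 0.5, "dp": [0.032, 0.0125, 0], "rot": [0, 0, 0]},
    {"gripper": 0.5, "dp": [0.032, 0.0125, 0], "rot": [0, 0, 0]},
    {"gripper": 0.5, "dp": [0.032, 0.0125, 0], "rot": [0, 0, 0]},
    {"gripper": 0.5, "dp": [0.032, 0.0125, 0], "rot": [0, 0, 0]},
    {"gripper": 0.5, "dp": [0.02, 0.008, 0], "rot": [0, 0, 0]},
    {"gripper": 0.5, "dp": [0, 0, 0], "rot": [0, 0, 0]},
  ],
)

```text
time: 5.98
ee_pos: [0.4437, 0.3666, 0.1342]
tool_rot: [[-0.185, 0.983, -0.012], [0.983, 0.185, -0.004], [-0.001, -0.013, -1.0]]
force: [-0.3, -0.6, -1.4]
finger_gap: 0.0594
```

```bash
cat > ins.py <<'E'
from plan import *
a=3.3322;x=np.array([np.cos(a),np.sin(a),0]);C=np.array([.5303,.3908,0])
R=Rtool(100.8+np.degrees(.0027))
T=C+x*(.003+.056+.0265)
E
python3 - <<'E'
from ins import *
o=get_obs();print(o['ee_pos'],o['finger_gap'],o['force'])
plan([(T+[0,0,.06],R),(T+[0,0,.02],R)],.5,vmax=.03)
c=snap('scene','s5.png',(225,190,345,290),6.5)
E
```

```text
[0.44372567 0.36664441 0.13416054] 0.05938405216802863 [-0.25146766 -0.56234102 -1.44035998]
5 [{"gripper": 0.5, "dp": [0.0025, 0.0017, 0.0247], "rot": [-0.004, 0.0, -0.002]}, {"gripper": 0.5, "dp": [0.0025, 0.0016, 0.0247], "rot": [-0.004, 0.001, -0.001]}, {"gripper": 0.5, "dp": [0.0024, 0.0014, 0.0247], "rot": [-0.005, 0.0, -0.002]}, {"gripper": 0.5, "dp": [0.0, 0.0, 0.02], "rot": [0.0, 0.0, 0.0]}, {"gripper": 0.5, "dp": [0.0, 0.0, 0.02], "rot": [0.0, 0.0, 0.0]}]
```

View pics/s5.png

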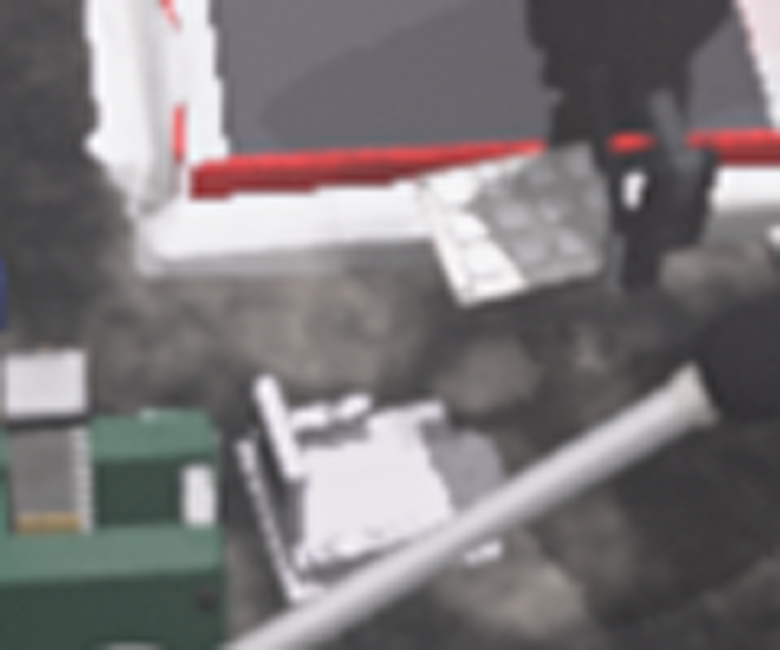

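The crop shows the keypad held at (415–610, 150–305), with the far end drooping slightly, and the carrier free at (250–500, 380–600). Lowering to hover height.

Request:
carry_out(
  motion=[
    {"gripper": 0.5, "dp": [0.0025, 0.0015, 0.025], "rot": [-0.004, 0, -0.001]},
    {"gripper": 0.5, "dp": [0.0025, 0.0015, 0.025], "rot": [-0.004, 0.001, -0.002]},
    {"gripper": 0.5, "dp": [0.0025, 0.0015, 0.025], "rot": [-0.005, 0, -0.001]},
    {"gripper": 0.5, "dp": [0, 0, 0.02], "rot": [0, 0, 0]},
    {"gripper": 0.5, "dp": [0, 0, 0.01], "rot": [0, 0, 0]},
    {"gripper": 0.5, "dp": [0, 0, 0], "rot": [0, 0, 0]},
  ],
)

```text
time: 6.78
ee_pos: [0.4446, 0.3686, 0.0239]
tool_rot: [[-0.185, 0.983, -0.002], [0.983, 0.185, -0.003], [-0.003, -0.003, -1.0]]
force: [0.3, -0.2, -0.3]
finger_gap: 0.0594
```

```bash
python3 - <<'E'
from ins import *
o=get_obs();print(o['ee_pos'],o['finger_gap'],o['force'])
print((o['ee_pos']-T)@x,(o['ee_pos']-T)@np.cross([0,0,1],x))
plan([(T+[0,0,.002],R)],.5,vmax=.01)
c=snap('scene','s6.png',(240,205,345,290),7.5)
E
```

```text
[0.44462526 0.36858959 0.02393644] 0.059436723679743196 [ 0.33266337 -0.17128128 -0.33050299]
0.00283099331942554 0.005576636907927023
3 [{"gripper": 0.5, "dp": [0.0019, 0.001, 0.0073], "rot": [-0.001, 0.001, -0.002]}, {"gripper": 0.5, "dp": [0.0019, 0.0009, 0.0073], "rot": [-0.001, 0.001, -0.001]}, {"gripper": 0.5, "dp": [0.0018, 0.001, 0.0073], "rot": [-0.001, 0.001, -0.002]}]
```

View pics/s6.png

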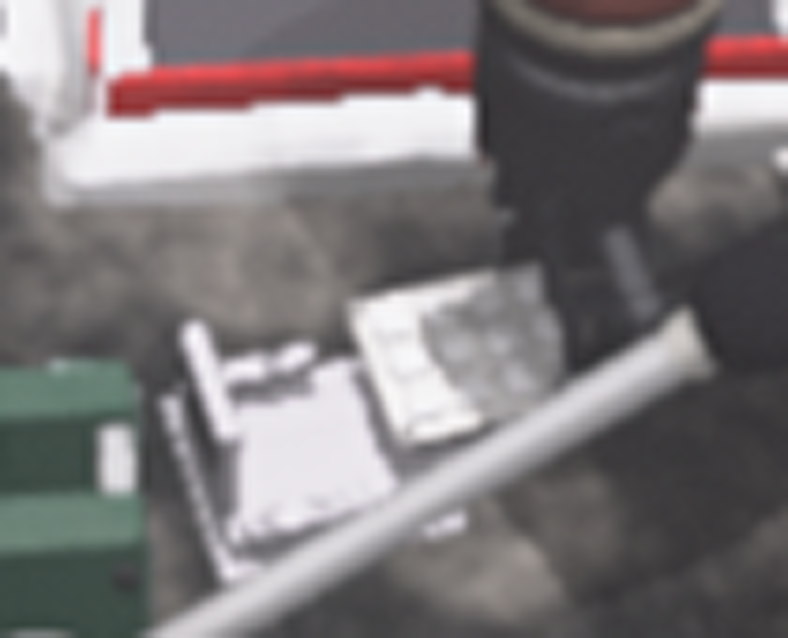

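The crop shows the keypad's far corners at about (352,303) and (405,443), and the carrier tab top running from (187,325) to (232,440). I'll compute the keypad position relative to the carrier.

```bash
python3 - <<'E'
from ins import *
from scipy.optimize import least_squares
np.set_printoptions(precision=2,suppress=True)
c=read_camera('scene')
y=np.cross([0,0,1],x)
W=lambda m:[C+x*p[0]/1e3+y*p[1]/1e3+[0,0,p[2]/1e3] for p in m]
tocrop=lambda q:(q-[240,205]+.5)*7.5-.5
print('pred tab corners',tocrop(w2pix(c,W([(-44,25,64),(-44,-25,64),(-36,25,64),(-36,-25,64),(56,-18,3),(-46,-40,3),(42,40,3)]))))
P=np.array([(352,303),(405,443)]);px=(P+.5)/7.5-.5+[240,205]
def f(q):
    u=np.array([np.cos(q[3]),np.sin(q[3]),0]);m=q[:3]
    return (w2pix(c,[m+u*.031,m-u*.031])-px).ravel()
o=get_obs();p=o['ee_pos']-x*.065+[0,0,.0145]
r=least_squares(f,[*p,a-np.pi/2+np.pi])
r2=least_squares(f,[*p,a-np.pi/2])
for r in(r,r2):
    m=r.x[:3]; print(r.cost,m*1e3,'carrier frame of far flange mid',1e3*(m-C)@x,1e3*(m-C)@y,'ang',np.degrees(r.x[3]-a)+0, 'rel tcp', 1e3*(m-o['ee_pos'])@x,1e3*(m-o['ee_pos'])@y)
E
```

```text
pred tab corners [[179.57 322.34]
 [220.24 435.97]
 [201.82 317.43]
 [243.07 430.77]
 [482.62 461.94]
 [224.39 577.44]
 [393.72 344.96]]
2.0194839173657902e-27 [511.46 395.48  56.31] carrier frame of far flange mid 17.61185206768973 -8.161398765393814 ang 88.93483036434715 rel tcp -69.87476900155082 -13.296150639577677
7.186939365121374e-22 [511.46 395.48  56.31] carrier frame of far flange mid 17.61185206697657 -8.16139876722934 ang -271.06516963566105 rel tcp -69.87476900226399 -13.296150641413202
```

```bash
python3 - <<'E'
from ins import *
np.set_printoptions(precision=2,suppress=True)
c=read_camera('scene'); y=np.cross([0,0,1],x)
px=(np.array([(352,303),(405,443)])+.5)/7.5-.5+[240,205]
pt=(np.array([(187,325),(232,440)])+.5)/7.5-.5+[240,205]
for z in(.030,.034,.038): 
    q=pix2w(c,px,z); d=q[1]-q[0]; print(z,[(1e3*(k-C)@x,1e3*(k-C)@y) for k in q],np.linalg.norm(d))
print([(1e3*(k-C)@x,1e3*(k-C)@y) for k in pix2w(c,pt,.064)])
o=get_obs();print(1e3*(o['ee_pos']-C)@x,1e3*(o['ee_pos']-C)@y)
E
```

```text
0.03 [(np.float64(25.634764294272966), np.float64(42.47323786272492)), (np.float64(24.450826810624566), np.float64(-21.203761262867364))] 0.0636880045660552
0.034 [(np.float64(24.5027833052512), np.float64(39.487714243380445)), (np.float64(23.323615882430637), np.float64(-23.932731505567588))] 0.06343140684870786
0.038 [(np.float64(23.370802316229447), np.float64(36.50219062403608)), (np.float64(22.196404954236755), np.float64(-26.661701748267593))] 0.06317480913136041
[(np.float64(-41.84646468500552), np.float64(23.196317405893968)), (np.float64(-40.664061112464324), np.float64(-27.649506308705284))]
87.14201351486527 4.9093802057710025
```

```bash
python3 - <<'E'
from ins import *
y=np.cross([0,0,1],x)
plan([(T-y*.001+[0,0,.012],R),(T-y*.001+[0,0,.002],R)],.5,vmax=.008)
E
```

```text
4 [{"gripper": 0.5, "dp": [0.003, 0.0008, 0.0067], "rot": [-0.0, 0.001, -0.002]}, {"gripper": 0.5, "dp": [0.0029, 0.0008, 0.0068], "rot": [-0.001, 0.001, -0.003]}, {"gripper": 0.5, "dp": [0.0, 0.0, 0.005], "rot": [0.0, -0.0, 0.0]}, {"gripper": 0.5, "dp": [0.0, 0.0, 0.005], "rot": [0.0, -0.0, 0.0]}]
```

Request:
carry_out(
  motion=[
    {"gripper": 0.5, "dp": [0.003, 0.001, 0.006], "rot": [0, 0.001, -0.002]},
    {"gripper": 0.5, "dp": [0.003, 0.001, 0.006], "rot": [-0.001, 0.001, -0.003]},
    {"gripper": 0.5, "dp": [0, 0, 0.004], "rot": [0, 0, 0]},
    {"gripper": 0.5, "dp": [0, 0, 0.002], "rot": [0, 0, 0]},
    {"gripper": 0.5, "dp": [0, 0, 0], "rot": [0, 0, 0]},
  ],
)

```text
time: 7.55
ee_pos: [0.4474, 0.3768, 0.0076]
tool_rot: [[-0.191, 0.982, 0.002], [0.982, 0.191, 0.001], [0.001, 0.003, -1.0]]
force: [-0.5, 0.1, -1.6]
finger_gap: 0.0598
```

```bash
cat > st.py <<'E'
from ins import *
y=np.cross([0,0,1],x); o=get_obs(); d=o['ee_pos']-C
print('carrier-frame tcp x,y,z mm',np.round([1e3*d@x,1e3*d@y,1e3*d[2]],1),'F along x,y,z',np.round([o['force']@x,o['force']@y,o['force'][2]],1),'gap',o['finger_gap'],'t',o['time'])
E
python3 - <<'E'
from st import *
plan([(T-y*.001+[0,0,.002],R)],.5,vmax=.005)
E
```

```text
carrier-frame tcp x,y,z mm [84.  -2.   7.6] F along x,y,z [ 0.5 -0.2 -1.6] gap 0.05976990472551667 t 7.55
2 [{"gripper": 0.5, "dp": [-0.0005, -0.0008, 0.0028], "rot": [0.001, -0.0, 0.001]}, {"gripper": 0.5, "dp": [-0.0005, -0.0007, 0.0028], "rot": [0.002, -0.001, 0.0]}]
```

Request:
carry_out(
  motion=[
    {"gripper": 0.5, "dp": [-0.0005, 0, 0.003], "rot": [0.001, 0, 0]},
    {"gripper": 0.5, "dp": [-0.0005, 0, 0.0025], "rot": [0.001, 0, 0]},
    {"gripper": 0.5, "dp": [0, 0, 0], "rot": [0, 0, 0]},
  ],
)

```text
time: 7.92
ee_pos: [0.4478, 0.3757, 0.0019]
tool_rot: [[-0.191, 0.982, 0.001], [0.982, 0.191, 0.001], [0.001, 0.001, -1.0]]
force: [0.2, -0.0, -1.6]
finger_gap: 0.0594
```

```bash
python3 st.py
```

```text
carrier-frame tcp x,y,z mm [83.9 -0.8  1.9] F along x,y,z [-0.2  0.  -1.6] gap 0.059441017695929875 t 7.925
```

Request:
carry_out(
  motion=[
    {"gripper": 0.5, "dp": [0, 0.006, 0], "rot": [0, 0, 0]},
    {"gripper": 0.5, "dp": [0, 0.006, 0], "rot": [0, 0, 0]},
    {"gripper": 0.5, "dp": [0, 0.006, 0], "rot": [0, 0, 0]},
    {"gripper": 0.5, "dp": [0, 0.006, 0], "rot": [0, 0, 0]},
    {"gripper": 0.5, "dp": [0, 0.003, 0], "rot": [0, 0, 0]},
    {"gripper": 0.5, "dp": [0, 0, 0], "rot": [0, 0, 0]},
  ],
)

```text
time: 8.68
ee_pos: [0.4769, 0.3814, 0.0022]
tool_rot: [[-0.191, 0.982, 0.001], [0.982, 0.191, 0.001], [0.001, 0.002, -1.0]]
force: [0.5, 0.5, -0.8]
finger_gap: 0.0595
```

```bash
python3 st.py; python3 -c "
from h import *
snap('scene','s7.png',(240,205,345,290),7.5)"
```

```text
carrier-frame tcp x,y,z mm [54.2 -0.9  2.2] F along x,y,z [-0.6 -0.4 -0.8] gap 0.05953941424682593 t 8.675
```

View pics/s7.png

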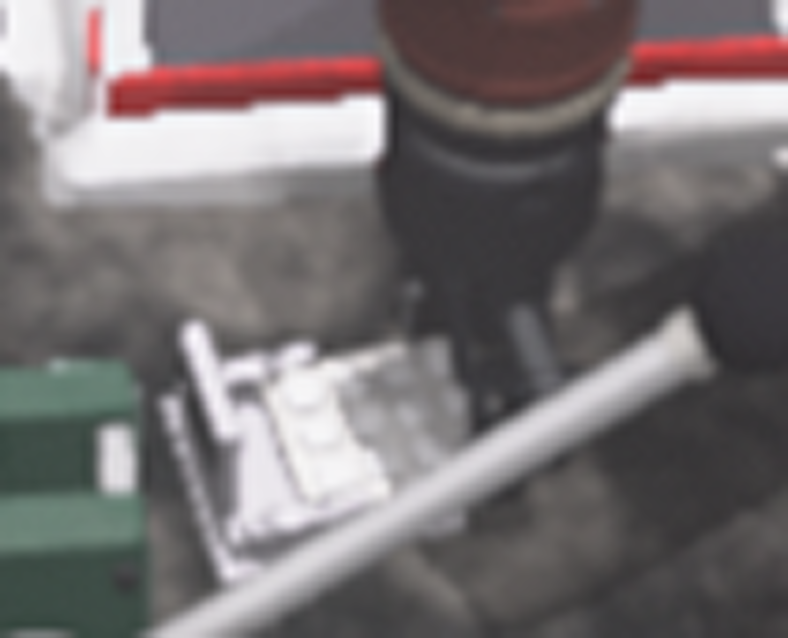

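The keypad's leading edge at (262,385)–(310,500) is inside the rails and the carrier has not moved. The forces are tiny, so I'm pushing on.

Request:
carry_out(
  motion=[
    {"gripper": 0.5, "dp": [0, 0.006, 0], "rot": [0, 0, 0]},
    {"gripper": 0.5, "dp": [0, 0.006, 0], "rot": [0, 0, 0]},
    {"gripper": 0.5, "dp": [0, 0.006, 0], "rot": [0, 0, 0]},
    {"gripper": 0.5, "dp": [0, 0.005, 0], "rot": [0, 0, 0]},
    {"gripper": 0.5, "dp": [0, 0.003, 0], "rot": [0, 0, 0]},
    {"gripper": 0.5, "dp": [0, 0.002, 0], "rot": [0, 0, 0]},
    {"gripper": 0.5, "dp": [0, 0.002, 0], "rot": [0, 0, 0]},
  ],
)

```text
time: 9.6
ee_pos: [0.5069, 0.3873, 0.0016]
tool_rot: [[-0.191, 0.982, -0.001], [0.982, 0.191, 0.001], [0.001, -0.001, -1.0]]
force: [-2.8, -1.3, -0.8]
finger_gap: 0.0595
```

```bash
python3 st.py
```

```text
carrier-frame tcp x,y,z mm [23.7 -1.   1.6] F along x,y,z [ 3.   0.7 -0.8] gap 0.05954276550981601 t 9.6
```

Request:
carry_out(
  motion=[
    {"gripper": 0.5, "dp": [0, 0.003, 0], "rot": [0, 0, 0]},
    {"gripper": 0.5, "dp": [0, 0.003, 0], "rot": [0, 0, 0]},
    {"gripper": 0.5, "dp": [0, 0, 0], "rot": [0, 0, 0]},
  ],
)

```text
time: 9.98
ee_pos: [0.5132, 0.3885, 0.0018]
tool_rot: [[-0.191, 0.982, -0.001], [0.982, 0.191, 0.001], [0.001, -0.001, -1.0]]
force: [-0.3, -0.6, -0.6]
finger_gap: 0.0595
```

```bash
python3 st.py
```

```text
carrier-frame tcp x,y,z mm [17.2 -1.   1.8] F along x,y,z [ 0.4  0.5 -0.6] gap 0.05947798788960911 t 9.975
```

Request:
carry_out(
  motion=[
    {"gripper": 0, "dp": [0, 0, 0], "rot": [0, 0, 0]},
    {"gripper": 0, "dp": [0, 0, 0], "rot": [0, 0, 0]},
    {"gripper": 0, "dp": [0, 0, 0], "rot": [0, 0, 0]},
    {"gripper": 0, "dp": [0, 0, 0], "rot": [0, 0, 0]},
    {"gripper": 0, "dp": [0, 0, -0.03], "rot": [0, 0, 0]},
    {"gripper": 0, "dp": [0, 0, -0.045], "rot": [0, 0, 0]},
    {"gripper": 0, "dp": [0, 0, -0.045], "rot": [0, 0, 0]},
    {"gripper": 0, "dp": [0, 0, 0], "rot": [0, 0, 0]},
  ],
)

```text
time: 10.98
ee_pos: [0.5138, 0.3884, 0.1255]
tool_rot: [[-0.191, 0.982, 0.001], [0.982, 0.191, 0.001], [0.001, 0.001, -1.0]]
force: [0.6, -0.0, -0.1]
finger_gap: 0.0853
```

```bash
python3 - <<'E'
from st import *
# carrier now, if keypad home & grip offset .0265
xc=(d@x)-.0265-.003
C2=C+x*xc; tab=C2-x*.040; print('carrier shift along x mm',xc*1e3,C2,'tab',tab)
plan([(tab+[0,0,.12],Rtool(np.degrees(a)-180))],.5,vmax=.03)
c=snap('scene','s8.png',(240,205,345,290),7.5)
E
```

```text
carrier-frame tcp x,y,z mm [ 16.7  -0.8 125.5] F along x,y,z [-0.6  0.2 -0.1] gap 0.08529039866035279 t 10.975
carrier shift along x mm -12.817312768737162 [0.54288518 0.39322831 0.        ] tab [0.58216076 0.40080652 0.        ]
10 [{"gripper": 0.5, "dp": [-0.0001, 0.0069, 0.0006], "rot": [0.0, -0.0, 0.157]}, {"gripper": 0.5, "dp": [0.001, 0.0069, 0.0006], "rot": [-0.0, -0.0, 0.157]}, {"gripper": 0.5, "dp": [0.0021, 0.0066, 0.0005], "rot": [-0.0, -0.0, 0.157]}, {"gripper": 0.5, "dp": [0.0031, 0.0062, 0.0006], "rot": [-0.0, -0.0, 0.157]}, {"gripper": 0.5, "dp": [0.004, 0.0057, 0.0005], "rot": [-0.0, -0.0, 0.157]}, {"gripper": 0.5, "dp": [0.0048, 0.005, 0.0006], "rot": [-0.0, -0.0, 0.157]}, {"gripper": 0.5, "dp": [0.0056, 0.0042, 0.0005], "rot": [-0.0, -0.0, 0.158]}, {"gripper": 0.5, "dp": [0.0062, 0.0032, 0.0006], "rot": [-0.0, -0.0, 0.157]}, {"gripper": 0.5, "dp": [0.0066, 0.0023, 0.0005], "rot": [-0.0, -0.0, 0.158]}, {"gripper": 0.5, "dp": [0.0068, 0.0012, 0.0006], "rot": [-0.001, -0.001, 0.157]}]
```

View pics/s8.png

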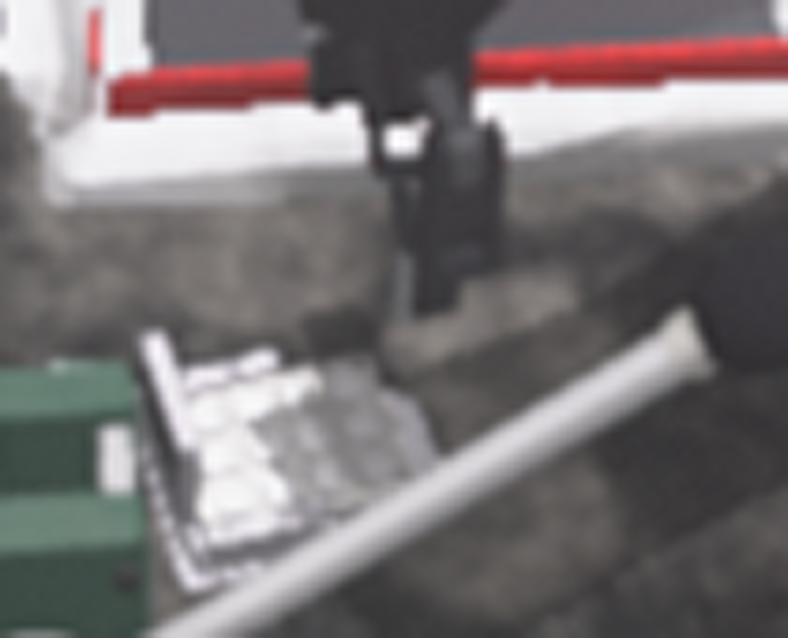

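The keypad is in against the tab. The tab top runs from about (152,335) to (187,450), so I'll locate the tab there.

```bash
python3 - <<'E'
from st import *
c=read_camera('scene')
for P in([(152,335),(187,450)],[(187,325),(232,440)]):
    q=pix2w(c,(np.array(P)+.5)/7.5-.5+[240,205],.064); print(q,q.mean(0),np.degrees(np.arctan2(*(q[0]-q[1])[1::-1])))
    print([(1e3*(k-C)@x,1e3*(k-C)@y) for k in q])
print('pred yaw of y axis',np.degrees(a)+90-360)
E
```

```text
carrier-frame tcp x,y,z mm [ 17.9  -0.5 123. ] F along x,y,z [ 0.2 -0.5 -1.2] gap 0.08541481126205953 t 11.025
[[0.58817799 0.37930596 0.064     ]
 [0.58039418 0.42851494 0.064     ]] [0.58428608 0.40391045 0.064     ] -81.01150827017723
[(np.float64(-54.65217129802331), np.float64(22.251168286752854)), (np.float64(-56.3322370086482), np.float64(-27.541293282595312))]
[[0.57578326 0.37595182 0.064     ]
 [0.56498926 0.42565278 0.064     ]] [0.57038626 0.4008023  0.064     ] -77.74684834869223
[(np.float64(-41.84646468500552), np.float64(23.196317405893968)), (np.float64(-40.664061112464324), np.float64(-27.649506308705284))]
pred yaw of y axis -79.07900350650709
```

Request:
carry_out(
  motion=[
    {"gripper": 0.4, "dp": [0, 0.007, 0.001], "rot": [0, 0, 0.157]},
    {"gripper": 0.4, "dp": [0.001, 0.007, 0.001], "rot": [0, 0, 0.157]},
    {"gripper": 0.4, "dp": [0.002, 0.007, 0], "rot": [0, 0, 0.157]},
    {"gripper": 0.4, "dp": [0.003, 0.006, 0], "rot": [0, 0, 0.157]},
    {"gripper": 0.4, "dp": [0.004, 0.006, 0], "rot": [0, 0, 0.157]},
    {"gripper": 0.4, "dp": [0.005, 0.005, 0], "rot": [0, 0, 0.157]},
    {"gripper": 0.4, "dp": [0.0055, 0.004, 0], "rot": [0, 0, 0.157]},
    {"gripper": 0.4, "dp": [0.006, 0.003, 0], "rot": [0, 0, 0.157]},
    {"gripper": 0.4, "dp": [0.0065, 0.002, 0], "rot": [0, 0, 0.157]},
    {"gripper": 0.4, "dp": [0.007, 0.001, 0], "rot": [0, 0, 0.15]},
    {"gripper": 0.4, "dp": [0, 0, 0], "rot": [0, 0, 0]},
  ],
)

```text
time: 12.45
ee_pos: [0.5721, 0.3943, 0.094]
tool_rot: [[0.988, 0.15, -0.034], [0.149, -0.989, -0.015], [-0.036, 0.01, -0.999]]
force: [-0.2, 0.3, 0.3]
finger_gap: 0.0512
```

```bash
python3 - <<'E'
from st import *
t=np.array([.583,.402,0]); R=Rtool(10.6)
plan([(t+[0,0,.10],R)],.4,vmax=.02)
E
```

```text
carrier-frame tcp x,y,z mm [-41.7   4.5  94. ] F along x,y,z [ 0.1 -0.4  0.3] gap 0.05116697033605958 t 12.45
1 [{"gripper": 0.4, "dp": [0.0117, -0.0059, -0.0065], "rot": [0.009, 0.036, -0.035]}]
```

Request:
carry_out(
  motion=[
    {"gripper": 0.4, "dp": [0.0115, -0.006, -0.0065], "rot": [0.009, 0.036, -0.035]},
    {"gripper": 0.4, "dp": [0, 0, 0], "rot": [0, 0, 0]},
  ],
)

```text
time: 12.7
ee_pos: [0.5825, 0.4024, 0.0989]
tool_rot: [[0.981, 0.192, 0.001], [0.192, -0.981, 0.0], [0.001, -0.0, -1.0]]
force: [-0.2, 0.2, -0.5]
finger_gap: 0.0513
```

```bash
python3 - <<'E'
from st import *
t=np.array([.583,.402,0]); R=Rtool(10.6)
plan([(t+[0,0,.06],R),(t+[0,0,.0325],R)],.4,vmax=.02)
E
```

```text
carrier-frame tcp x,y,z mm [-53.4  -1.5  98.9] F along x,y,z [ 0.1 -0.2 -0.5] gap 0.051264914246017604 t 12.7
4 [{"gripper": 0.4, "dp": [0.0002, 0.0002, 0.0194], "rot": [-0.0, -0.0, 0.004]}, {"gripper": 0.4, "dp": [0.0002, 0.0003, 0.0195], "rot": [-0.0, -0.001, 0.004]}, {"gripper": 0.4, "dp": [0.0, -0.0, 0.0137], "rot": [-0.0, 0.0, 0.0]}, {"gripper": 0.4, "dp": [0.0, -0.0, 0.0138], "rot": [-0.0, 0.0, 0.0]}]
```

Request:
carry_out(
  motion=[
    {"gripper": 0.4, "dp": [0, 0, 0.0195], "rot": [0, 0, 0.004]},
    {"gripper": 0.4, "dp": [0, 0, 0.0195], "rot": [0, 0, 0.004]},
    {"gripper": 0.4, "dp": [0, 0, 0.0135], "rot": [0, 0, 0]},
    {"gripper": 0.4, "dp": [0, 0, 0.012], "rot": [0, 0, 0]},
    {"gripper": 0.4, "dp": [0, 0, 0], "rot": [0, 0, 0]},
    {"gripper": 1, "dp": [0, 0, 0], "rot": [0, 0, 0]},
    {"gripper": 1, "dp": [0, 0, 0], "rot": [0, 0, 0]},
    {"gripper": 1, "dp": [0, 0, 0], "rot": [0, 0, 0]},
    {"gripper": 1, "dp": [0, 0, 0], "rot": [0, 0, 0]},
    {"gripper": 1, "dp": [0, 0, 0], "rot": [0, 0, 0]},
    {"gripper": 1, "dp": [0, 0, 0], "rot": [0, 0, 0]},
  ],
  grip_force=100,
)

```text
time: 14.08
ee_pos: [0.5817, 0.4021, 0.0291]
tool_rot: [[0.983, 0.186, -0.0], [0.186, -0.983, -0.0], [-0.0, 0.0, -1.0]]
force: [0.1, 0.9, -1.5]
finger_gap: 0.0066
```

```bash
python3 st.py
```

```text
carrier-frame tcp x,y,z mm [-52.6  -1.4  29.1] F along x,y,z [-0.2 -0.9 -1.5] gap 0.006592247730013051 t 14.075
```

Request:
carry_out(
  motion=[
    {"gripper": 1, "dp": [0, 0, -0.015], "rot": [0, 0, 0]},
    {"gripper": 1, "dp": [0, 0, -0.025], "rot": [0, -0.05, 0]},
    {"gripper": 1, "dp": [0, 0, -0.035], "rot": [0, -0.05, 0]},
    {"gripper": 1, "dp": [0, 0, -0.035], "rot": [0, 0, 0]},
    {"gripper": 1, "dp": [0, 0, -0.02], "rot": [0, 0, 0]},
    {"gripper": 1, "dp": [0, 0, 0], "rot": [0, 0, 0]},
  ],
)

```text
time: 14.82
ee_pos: [0.5879, 0.4031, 0.1651]
tool_rot: [[0.977, 0.186, -0.103], [0.185, -0.983, -0.02], [-0.105, 0.001, -0.994]]
force: [0.8, 0.3, -5.9]
finger_gap: 0.0067
```

```bash
cat > bay.py <<'E'
from plan import *
S=np.array([.4547,-.1109,.019]); b=3.2505
bx=np.array([np.cos(b),np.sin(b),0]); by=np.cross([0,0,1],bx); bz=np.array([0,0,1.])
G=np.array([-.040,0,.029])  # TCP in carrier frame
def pose(cx,cz,tilt,cy=0):
    "TCP pose with tongue-tip bottom (carrier (56,0,0)) at bay x=56+cx,z=cz mm, tongue-down tilt deg"
    t=np.radians(tilt); v=G-[.056,0,0]
    vx=np.cos(t)*v[0]+np.sin(t)*v[2]; vz=-np.sin(t)*v[0]+np.cos(t)*v[2]
    P=S+bx*(.056+cx/1e3+vx)+by*cy/1e3+bz*(cz/1e3+vz)
    return P,Rtool(np.degrees(b)-180,tilt)
def where():
    o=get_obs(); R=Ro.from_matrix(o['tool_rot'])
    t=np.arctan2(-(R.apply([1,0,0]))[2],np.linalg.norm(R.apply([1,0,0])[:2])); yaw=np.arctan2(*R.apply([1,0,0])[1::-1])
    M=np.c_[-R.apply([1,0,0]),R.apply([0,1,0]),-R.apply([0,0,1])]
    q=o['ee_pos']+M@(np.array([.056,0,0])-G)-S
    print('tip-56 x,y,z mm',np.round([1e3*(q@bx)-56,1e3*q@by,1e3*q[2]],1),'tilt',round(np.degrees(t),2),'yawerr',round(np.degrees(yaw-b+np.pi),2),
      'roll',round(np.degrees(np.arcsin(R.apply([0,1,0])[2])),2),'F bx,by,z',np.round([o['force']@bx,o['force']@by,o['force'][2]],1),'gap',round(o['finger_gap'],4),'t',o['time'],o['ee_pos'])
E
python3 - <<'E'
from bay import *
where()
plan([pose(-12,85,-5)],1,vmax=.045)
E
```

```text
tip-56 x,y,z mm [-146.1 -488.8  127.3] tilt 6.02 yawerr 4.47 roll 0.04 F bx,by,z [-0.8 -0.2 -5.9] gap 0.0067 t 14.825 [0.5879042  0.40311548 0.1651177 ]
12 [{"gripper": 1, "dp": [-0.0139, 0.0404, 0.0049], "rot": [0.001, 0.001, 0.006]}, {"gripper": 1, "dp": [-0.0137, 0.0405, 0.0048], "rot": [0.001, 0.002, 0.007]}, {"gripper": 1, "dp": [-0.0134, 0.0406, 0.0048], "rot": [0.001, 0.001, 0.006]}, {"gripper": 1, "dp": [-0.0132, 0.0406, 0.0047], "rot": [0.001, 0.002, 0.007]}, {"gripper": 1, "dp": [-0.0129, 0.0407, 0.0047], "rot": [0.001, 0.001, 0.006]}, {"gripper": 1, "dp": [-0.0127, 0.0408, 0.0046], "rot": [0.0, 0.002, 0.007]}, {"gripper": 1, "dp": [-0.0124, 0.0409, 0.0046], "rot": [0.001, 0.001, 0.006]}, {"gripper": 1, "dp": [-0.0122, 0.041, 0.0045], "rot": [0.0, 0.002, 0.007]}, {"gripper": 1, "dp": [-0.0119, 0.0411, 0.0045], "rot": [0.001, 0.001, 0.006]}, {"gripper": 1, "dp": [-0.0116, 0.0411, 0.0044], "rot": [0.0, 0.002, 0.007]}, {"gripper": 1, "dp": [-0.0113, 0.0412, 0.0044], "rot": [0.001, 0.001, 0.006]}, {"gripper": 1, "dp": [-0.0111, 0.0414, 0.0044], "rot": [0.0, 0.002, 0.007]}]
```

Request:
carry_out(
  motion=[
    {"gripper": 1, "dp": [-0.014, 0.025, 0.001], "rot": [0.001, 0.001, 0.006]},
    {"gripper": 1, "dp": [-0.0135, 0.0405, 0.001], "rot": [0.001, 0.001, 0.006]},
    {"gripper": 1, "dp": [-0.0135, 0.0405, 0.001], "rot": [0.001, 0.001, 0.006]},
    {"gripper": 1, "dp": [-0.013, 0.0405, 0.001], "rot": [0.001, 0.001, 0.006]},
    {"gripper": 1, "dp": [-0.013, 0.0405, 0.001], "rot": [0.001, 0.001, 0.006]},
    {"gripper": 1, "dp": [-0.0125, 0.041, 0.001], "rot": [0, 0.001, 0.006]},
    {"gripper": 1, "dp": [-0.0125, 0.041, 0.001], "rot": [0, 0.001, 0.006]},
    {"gripper": 1, "dp": [-0.012, 0.041, 0.001], "rot": [0, 0.001, 0.006]},
    {"gripper": 1, "dp": [-0.012, 0.041, 0.001], "rot": [0, 0.001, 0.006]},
    {"gripper": 1, "dp": [-0.011, 0.041, 0.001], "rot": [0, 0.001, 0.006]},
    {"gripper": 1, "dp": [-0.008, 0.02, 0], "rot": [0, 0, 0.006]},
    {"gripper": 1, "dp": [0, 0, 0], "rot": [0, 0, 0]},
  ],
)

```text
time: 16.32
ee_pos: [0.5089, -0.0369, 0.1571]
tool_rot: [[0.987, 0.12, -0.104], [0.12, -0.993, -0.013], [-0.105, 0.001, -0.995]]
force: [0.1, 0.4, -4.2]
finger_gap: 0.0068
```

```bash
sed -i 's/t=np.arctan2(-(R/t=np.arctan2((R/' bay.py; python3 - <<'E'
from bay import *
where()
plan([pose(-12,60,2),pose(-14,30,8)],1,vmax=.03)
E
```

```text
tip-56 x,y,z mm [-19.4 -66.5 119.3] tilt -6.01 yawerr 0.67 roll 0.04 F bx,by,z [-0.2 -0.3 -4.2] gap 0.0068 t 16.325 [ 0.50887445 -0.0368546   0.15712275]
4 [{"gripper": 1, "dp": [-0.0023, 0.0225, 0.0156], "rot": [0.0, 0.047, 0.004]}, {"gripper": 1, "dp": [-0.0029, 0.0225, 0.0155], "rot": [0.001, 0.046, 0.004]}, {"gripper": 1, "dp": [-0.0036, 0.0226, 0.0153], "rot": [0.0, 0.047, 0.004]}, {"gripper": 1, "dp": [-0.0026, 0.0, 0.0202], "rot": [0.0, 0.104, -0.0]}]
```

Request:
carry_out(
  motion=[
    {"gripper": 1, "dp": [-0.0025, 0.0225, 0.0155], "rot": [0, 0.047, 0.004]},
    {"gripper": 1, "dp": [-0.003, 0.0225, 0.0155], "rot": [0, 0.046, 0.004]},
    {"gripper": 1, "dp": [-0.0035, 0.0225, 0.0135], "rot": [0, 0.047, 0.004]},
    {"gripper": 1, "dp": [0, 0, 0], "rot": [0, 0, 0]},
  ],
)

```text
time: 16.82
ee_pos: [0.5043, -0.1028, 0.1094]
tool_rot: [[0.993, 0.112, 0.037], [0.112, -0.994, 0.006], [0.038, -0.002, -0.999]]
force: [-0.4, 0.5, -4.5]
finger_gap: 0.0068
```

```bash
python3 - <<'E'
from bay import *
where()
plan([pose(-18,14,8)],1,vmax=.02)
E
```

```text
tip-56 x,y,z mm [-11.4  -2.4  57.8] tilt 2.16 yawerr 0.17 roll -0.12 F bx,by,z [ 0.3 -0.6 -4.5] gap 0.0068 t 16.825 [ 0.50431942 -0.10282687  0.10937643]
2 [{"gripper": 1, "dp": [0.0008, 0.0014, 0.0172], "rot": [-0.001, 0.051, 0.001]}, {"gripper": 1, "dp": [-0.0002, 0.0013, 0.0172], "rot": [-0.001, 0.051, 0.002]}]
```

Request:
carry_out(
  motion=[
    {"gripper": 1, "dp": [0, 0.0015, 0.017], "rot": [-0.001, 0.051, 0.001]},
    {"gripper": 1, "dp": [-0.0005, 0.0015, 0.015], "rot": [-0.001, 0.051, 0.001]},
    {"gripper": 1, "dp": [0, 0, 0], "rot": [0, 0, 0]},
  ],
)

```text
time: 17.2
ee_pos: [0.5061, -0.102, 0.0764]
tool_rot: [[0.984, 0.112, 0.138], [0.111, -0.994, 0.018], [0.14, -0.003, -0.99]]
force: [0.6, -0.0, -4.4]
finger_gap: 0.0066
```

```bash
python3 - <<'E'
from bay import *
where()
c=read_camera('scene'); f=c['frame'][115:180,240:345]
A=cv2.resize(f,None,fx=6.2,fy=6.2,interpolation=cv2.INTER_CUBIC)
cv2.imwrite('pics/s9.png',A[:600])
q=w2pix(c,[S+bx*p[0]/1e3+by*p[1]/1e3+bz*p[2]/1e3 for p in [(46,25,26.5),(46,-25,26.5),(46,-41.5,26.5),(-90,-30,14),(31,-41.5,14),(-43,-41.5,14),(-55,-30,10),(75,-52,0),(-93,-52,0)]])
print('pred',np.round((q-[240,115]+.5)*6.2-.5))
o=get_obs();R=o['tool_rot'];M=np.c_[-R[:,0],R[:,1],-R[:,2]]
W=[o['ee_pos']+M@(np.array(p)/1e3-G*1) for p in [(-44,-25,64),(-36,-25,64),(42,-40,3),(56,-18,3),(42,-31,17),(42,31,17),(-46,-40,3)]]
print('carrier pred',np.round((w2pix(c,W)-[240,115]+.5)*6.2-.5))
E
```

```text
tip-56 x,y,z mm [-17.   -3.   15.3] tilt 8.03 yawerr 0.18 roll -0.15 F bx,by,z [-0.6  0.1 -4.4] gap 0.0066 t 17.2 [ 0.50605027 -0.10201794  0.07642634]
pred [[369.  89.]
 [391. 144.]
 [399. 163.]
 [146. 198.]
 [371. 185.]
 [236. 201.]
 [210. 196.]
 [453. 207.]
 [148. 245.]]
carrier pred [[219.  67.]
 [233.  67.]
 [361. 177.]
 [376. 151.]
 [362. 146.]
 [334.  77.]
 [203. 178.]]
```

View pics/s9.png

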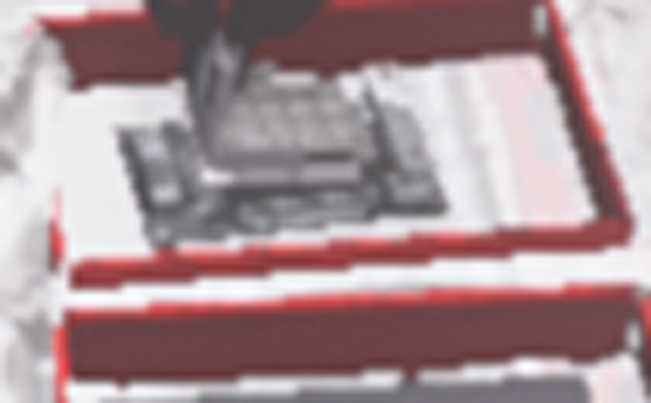

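The crop shows the tilted carrier over the bay. Its front lower corner is at about (360,180) against a predicted (361,177), and the keypad is still home. The chassis corners at (445,208) and (152,248) agree with the model to about 1–2 mm.

```bash
python3 - <<'E'
from bay import *
plan([pose(-14,9,8),pose(-14,3,8)],1,vmax=.007)
E
```

```text
3 [{"gripper": 1, "dp": [-0.0023, 0.0014, 0.0034], "rot": [-0.001, -0.001, 0.002]}, {"gripper": 1, "dp": [-0.0024, 0.0015, 0.0034], "rot": [-0.001, -0.0, 0.001]}, {"gripper": 1, "dp": [-0.0008, -0.0, 0.0059], "rot": [-0.0, -0.0, 0.0]}]
```

Request:
carry_out(
  motion=[
    {"gripper": 1, "dp": [-0.0025, 0.0015, 0.0035], "rot": [-0.001, 0, 0.0015]},
    {"gripper": 1, "dp": [-0.0025, 0.0015, 0.0035], "rot": [-0.001, 0, 0.0015]},
    {"gripper": 1, "dp": [0, 0, 0.004], "rot": [0, 0, 0]},
    {"gripper": 1, "dp": [0, 0, 0], "rot": [0, 0, 0]},
  ],
)

```text
time: 17.75
ee_pos: [0.5049, -0.1055, 0.067]
tool_rot: [[0.984, 0.11, 0.139], [0.109, -0.994, 0.015], [0.14, 0.001, -0.99]]
force: [-0.8, 0.2, -5.1]
finger_gap: 0.0069
```

```bash
python3 - <<'E'
from bay import *
where()
plan([pose(-14,3,8)],1,vmax=.007)
E
```

```text
tip-56 x,y,z mm [-15.5   0.3   5.9] tilt 8.04 yawerr 0.1 roll 0.03 F bx,by,z [ 0.7 -0.3 -5.1] gap 0.0069 t 17.75 [ 0.50493534 -0.1055057   0.06700436]
1 [{"gripper": 1, "dp": [-0.0019, -0.0001, 0.0027], "rot": [0.0, -0.001, 0.002]}]
```

Request:
carry_out(
  motion=[
    {"gripper": 1, "dp": [-0.001, 0, 0.003], "rot": [0, 0, 0.002]},
    {"gripper": 1, "dp": [0, 0, 0.0015], "rot": [0, 0, 0]},
    {"gripper": 1, "dp": [0, 0, 0], "rot": [0, 0, 0]},
  ],
)

```text
time: 18.12
ee_pos: [0.5046, -0.1057, 0.0622]
tool_rot: [[0.984, 0.108, 0.139], [0.107, -0.994, 0.015], [0.14, 0.0, -0.99]]
force: [0.1, -0.3, -4.8]
finger_gap: 0.0068
```

```bash
python3 - <<'E'
from bay import *
where()
plan([pose(-6,2,8),pose(-1,1.5,8)],1,vmax=.005)
E
```

```text
tip-56 x,y,z mm [-15.2   0.2   1.1] tilt 8.04 yawerr -0.03 roll 0.02 F bx,by,z [-0.   0.3 -4.8] gap 0.0068 t 18.125 [ 0.50463813 -0.1056631   0.06221663]
3 [{"gripper": 1, "dp": [-0.0045, -0.0001, -0.0011], "rot": [0.0, -0.0, -0.0]}, {"gripper": 1, "dp": [-0.0045, -0.0001, -0.001], "rot": [0.0, -0.001, -0.001]}, {"gripper": 1, "dp": [-0.005, -0.0, -0.0002], "rot": [0.0, 0.0, 0.0]}]
```

Request:
carry_out(
  motion=[
    {"gripper": 1, "dp": [-0.0045, 0, -0.001], "rot": [0, 0, 0]},
    {"gripper": 1, "dp": [-0.0045, 0, -0.0007], "rot": [0, 0, 0]},
    {"gripper": 1, "dp": [-0.002, 0, -0.0003], "rot": [0, 0, 0]},
    {"gripper": 1, "dp": [0, 0, 0], "rot": [0, 0, 0]},
  ],
)

```text
time: 18.62
ee_pos: [0.4927, -0.107, 0.0629]
tool_rot: [[0.984, 0.108, 0.139], [0.107, -0.994, 0.015], [0.14, 0.001, -0.99]]
force: [-0.0, -0.2, -4.4]
finger_gap: 0.0069
```

```bash
python3 - <<'E'
from bay import *
where()
plan([pose(-1,1.0,8)],1,vmax=.005)
E
```

```text
tip-56 x,y,z mm [-3.2  0.2  1.8] tilt 8.06 yawerr -0.04 roll 0.03 F bx,by,z [ 0.1  0.2 -4.4] gap 0.0069 t 18.625 [ 0.49269249 -0.10703195  0.06293062]
1 [{"gripper": 1, "dp": [-0.0023, -0.0003, 0.0005], "rot": [0.001, -0.001, -0.001]}]
```

Request:
carry_out(
  motion=[
    {"gripper": 1, "dp": [-0.002, 0, 0], "rot": [0, 0, 0]},
    {"gripper": 1, "dp": [-0.0015, 0, 0], "rot": [0, 0, 0]},
    {"gripper": 1, "dp": [0, 0, 0], "rot": [0, 0, 0]},
  ],
)

```text
time: 19.0
ee_pos: [0.4891, -0.1075, 0.0625]
tool_rot: [[0.984, 0.108, 0.14], [0.107, -0.994, 0.015], [0.14, 0.001, -0.99]]
force: [0.1, 0.3, -3.2]
finger_gap: 0.0068
```

```bash
python3 - <<'E'
from bay import *
where()
E
```

```text
tip-56 x,y,z mm [0.4 0.3 1.3] tilt 8.07 yawerr -0.04 roll 0.03 F bx,by,z [-0.1 -0.2 -3.2] gap 0.0068 t 19.0 [ 0.48909808 -0.10746411  0.06246026]
```

Request:
carry_out(
  motion=[
    {"gripper": 1, "dp": [-0.001, 0, 0], "rot": [0, 0, 0]},
    {"gripper": 1, "dp": [-0.001, 0, 0], "rot": [0, 0, 0]},
    {"gripper": 1, "dp": [0, 0, 0], "rot": [0, 0, 0]},
  ],
)

```text
time: 19.38
ee_pos: [0.4873, -0.1077, 0.0623]
tool_rot: [[0.984, 0.108, 0.14], [0.107, -0.994, 0.014], [0.141, 0.001, -0.99]]
force: [0.1, 0.3, -4.1]
finger_gap: 0.0066
```

```bash
python3 - <<'E'
from bay import *
where()
E
```

```text
tip-56 x,y,z mm [2.2 0.4 1.1] tilt 8.1 yawerr -0.03 roll 0.05 F bx,by,z [-0.1 -0.3 -4.1] gap 0.0066 t 19.375 [ 0.48727978 -0.10774947  0.06232971]
```

Request:
carry_out(
  motion=[
    {"gripper": 1, "dp": [-0.001, 0, 0], "rot": [0, 0, 0]},
    {"gripper": 1, "dp": [-0.001, 0, 0], "rot": [0, 0, 0]},
    {"gripper": 1, "dp": [0, 0, 0], "rot": [0, 0, 0]},
  ],
)

```text
time: 19.75
ee_pos: [0.4868, -0.1078, 0.0629]
tool_rot: [[0.984, 0.109, 0.144], [0.108, -0.994, 0.015], [0.145, 0.001, -0.989]]
force: [2.6, 0.9, -6.7]
finger_gap: 0.0069
```

```bash
python3 - <<'E'
from bay import *
where()
E
```

```text
tip-56 x,y,z mm [2.6 0.5 1.3] tilt 8.32 yawerr 0.02 roll 0.04 F bx,by,z [-2.7 -0.6 -6.7] gap 0.0069 t 19.75 [ 0.48679391 -0.1078175   0.06292772]
```

Contact with the bridge feet is at an estimated +2.5 mm where nominal is +1.4, so the seat lies about 1.1 mm further on than I assumed. Laying down about the tongue.

```bash
python3 - <<'E'
from bay import *
plan([pose(1.0,1.3,7.5,.4),pose(1.0,1.0,4,.4)],1,vmax=.003)
E
```

```text
4 [{"gripper": 1, "dp": [0.0019, -0.0, 0.0016], "rot": [0.001, -0.014, 0.0]}, {"gripper": 1, "dp": [0.0005, -0.0, 0.0021], "rot": [-0.0, -0.02, 0.0]}, {"gripper": 1, "dp": [0.0006, -0.0, 0.0021], "rot": [-0.0, -0.021, 0.0]}, {"gripper": 1, "dp": [0.0006, -0.0, 0.002], "rot": [-0.0, -0.02, 0.0]}]
```

Request:
carry_out(
  motion=[
    {"gripper": 1, "dp": [0.002, 0, 0.0015], "rot": [0, -0.014, 0]},
    {"gripper": 1, "dp": [0.0005, 0, 0.002], "rot": [0, -0.02, 0]},
    {"gripper": 1, "dp": [0.0005, 0, 0.002], "rot": [0, -0.021, 0]},
    {"gripper": 1, "dp": [0.0005, 0, 0.002], "rot": [0, -0.02, 0]},
    {"gripper": 1, "dp": [0, 0, 0], "rot": [0, 0, 0]},
  ],
)

```text
time: 20.38
ee_pos: [0.4903, -0.1074, 0.0544]
tool_rot: [[0.992, 0.108, 0.061], [0.108, -0.994, 0.006], [0.061, 0.001, -0.998]]
force: [-0.2, -0.1, -4.5]
finger_gap: 0.0077
```

```bash
python3 - <<'E'
from bay import *
where()
plan([pose(1.0,.5,0.3,.4)],1,vmax=.003)
E
```

```text
tip-56 x,y,z mm [2.3 0.4 0.6] tilt 3.5 yawerr -0.01 roll 0.03 F bx,by,z [ 0.2  0.  -4.5] gap 0.0077 t 20.375 [ 0.49025004 -0.10738826  0.05443298]
3 [{"gripper": 1, "dp": [0.0009, 0.0, 0.0019], "rot": [0.0, -0.019, -0.0]}, {"gripper": 1, "dp": [0.001, 0.0, 0.0018], "rot": [0.0, -0.018, -0.0]}, {"gripper": 1, "dp": [0.001, 0.0, 0.0019], "rot": [0.001, -0.019, -0.0]}]
```

Request:
carry_out(
  motion=[
    {"gripper": 1, "dp": [0.001, 0, 0.002], "rot": [0, -0.019, 0]},
    {"gripper": 1, "dp": [0.001, 0, 0.002], "rot": [0, -0.019, 0]},
    {"gripper": 1, "dp": [0.001, 0, 0.0015], "rot": [0, -0.018, 0]},
    {"gripper": 1, "dp": [0, 0, 0], "rot": [0, 0, 0]},
  ],
)

```text
time: 20.88
ee_pos: [0.4938, -0.107, 0.0487]
tool_rot: [[0.994, 0.108, 0.001], [0.108, -0.994, -0.0], [0.001, 0.001, -1.0]]
force: [-0.3, 0.4, -4.5]
finger_gap: 0.0066
```

```bash
python3 - <<'E'
from bay import *
where()
E
```

```text
tip-56 x,y,z mm [0.6 0.4 0.5] tilt 0.08 yawerr -0.01 roll 0.04 F bx,by,z [ 0.3 -0.4 -4.5] gap 0.0066 t 20.875 [ 0.49383843 -0.10704267  0.04866179]
```

Request:
carry_out(
  motion=[
    {"gripper": 1, "dp": [-0.0005, 0, 0.0005], "rot": [0, 0, 0]},
    {"gripper": 1, "dp": [0, 0, 0.0005], "rot": [0, 0, 0]},
    {"gripper": 1, "dp": [0, 0, 0], "rot": [0, 0, 0]},
  ],
)

```text
time: 21.25
ee_pos: [0.4935, -0.1072, 0.0482]
tool_rot: [[0.994, 0.108, 0.002], [0.108, -0.994, -0.001], [0.002, 0.001, -1.0]]
force: [-1.1, 0.6, -3.8]
finger_gap: 0.0068
```

```bash
python3 - <<'E'
from bay import *
where()
E
```

```text
tip-56 x,y,z mm [ 1.   0.5 -0. ] tilt 0.12 yawerr -0.01 roll 0.05 F bx,by,z [ 1.  -0.7 -3.8] gap 0.0068 t 21.25 [ 0.49346853 -0.10715281  0.0481909 ]
```

Request:
carry_out(
  motion=[
    {"gripper": 1, "dp": [0, 0, 0.0008], "rot": [0, 0, 0]},
    {"gripper": 1, "dp": [0, 0, 0.0008], "rot": [0, 0, 0]},
    {"gripper": 1, "dp": [0, 0, 0], "rot": [0, 0, 0]},
  ],
)

```text
time: 21.62
ee_pos: [0.4935, -0.1072, 0.0481]
tool_rot: [[0.994, 0.108, 0.003], [0.108, -0.994, -0.001], [0.003, 0.001, -1.0]]
force: [-0.5, 0.4, -3.6]
finger_gap: 0.0067
```

```bash
python3 - <<'E'
from bay import *
where()
E
```

```text
tip-56 x,y,z mm [ 0.9  0.5 -0.1] tilt 0.16 yawerr -0.01 roll 0.07 F bx,by,z [ 0.4 -0.4 -3.6] gap 0.0067 t 21.625 [ 0.49350238 -0.10716806  0.04814399]
```

It has stopped descending at the floor height with 0.16° tilt. Releasing and retreating.

Request:
carry_out(
  motion=[
    {"gripper": 0.6, "dp": [0, 0, 0], "rot": [0, 0, 0]},
    {"gripper": 0.6, "dp": [0, 0, 0], "rot": [0, 0, 0]},
    {"gripper": 0.6, "dp": [0, 0, 0], "rot": [0, 0, 0]},
    {"gripper": 0.6, "dp": [0, 0, -0.015], "rot": [0, 0, 0]},
    {"gripper": 0.6, "dp": [0, 0, -0.03], "rot": [0, 0, 0]},
    {"gripper": 0.6, "dp": [0, 0, -0.04], "rot": [0, 0, 0]},
    {"gripper": 0.6, "dp": [0.01, -0.01, -0.05], "rot": [0, 0, 0]},
    {"gripper": 0.6, "dp": [0.01, 0, -0.05], "rot": [0, 0, 0]},
    {"gripper": 0.6, "dp": [0, 0, -0.04], "rot": [0, 0, 0]},
    {"gripper": 0.6, "dp": [0, 0, 0], "rot": [0, 0, 0]},
    {"gripper": 0.6, "dp": [0, 0, 0], "rot": [0, 0, 0]},
  ],
)

```text
time: 23.0
ee_pos: [0.5122, -0.0946, 0.288]
tool_rot: [[0.994, 0.108, 0.01], [0.108, -0.994, -0.004], [0.009, 0.005, -1.0]]
force: [-0.5, 0.5, -0.2]
finger_gap: 0.0339
```

```bash
python3 - <<'E'
from bay import *
where()
c=read_camera('scene'); f=c['frame'][115:180,240:345]
cv2.imwrite('pics/s10.png',cv2.resize(f,None,fx=7.5,fy=7.5,interpolation=cv2.INTER_CUBIC))
S2=S+bx*.0011
m=[(-44,-25,64),(-44,25,64),(-36,-25,64),(-36,25,64),(42,-40,3),(-46,-40,3),(42,-31,17),(42,31,17)]
print(np.round((w2pix(c,[S2+bx*p[0]/1e3+by*p[1]/1e3+bz*p[2]/1e3 for p in m])-[240,115]+.5)*7.5-.5))
E
```

```text
tip-56 x,y,z mm [-19.2  -9.9 239.1] tilt 0.53 yawerr -0.03 roll 0.31 F bx,by,z [ 0.5 -0.5 -0.2] gap 0.0339 t 23.0 [ 0.5121615  -0.09456996  0.28795266]
[[281. 131.]
 [257.  63.]
 [299. 129.]
 [275.  61.]
 [472. 237.]
 [280. 261.]
 [469. 200.]
 [435. 117.]]
```

View pics/s10.png

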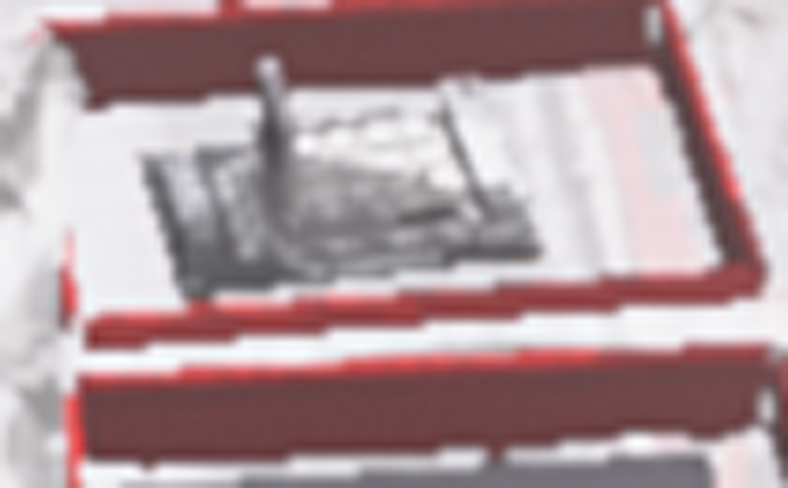

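The carrier sits in the bay with its tab top at about (270,62), against a predicted (257–275, 61–63). The dark gap between keypad and bridge at (445,105)–(485,210) matches the nominal 4 mm. Handing in.

```bash
python3 -c "
from cell import *
job_done()"
```

```text
the job is handed in; nothing more can be done
```

I slid the keypad into the carrier until it stopped against the tab, then fitted the two as one unit into the chassis bay and let go. I handed the job in at about 23 s; no verdict was reported, so what follows rests on my own checks.

- **Keypad home in the carrier:** once the keypad was in, the carrier slid back about 13 mm along with it. The picture after release showed the keypad against the tab.
- **Fit in the bay:** I touched the bridge feet with the tongue end tilted down about 8° and backed off about 1.5 mm. I then laid the unit down until it stopped on the floor, within about 0.1 mm of the expected height and tilted 0.16°.
- **Last picture:** the tab top is where a seated carrier should put it. A gap that looks like the nominal 4 mm shows between keypad and bridge, so the keypad still appears home. The wrist force was near zero after release, with the gripper about 0.24 m clear above.

**What disagreed:**
- The finger gap read about 2.5 mm too small on the keypad and 1.3 mm too small on the tab.
- The first keypad grasp stopped about 10 mm high and 7 mm off, so I repeated it.
- The two cameras disagreed by about 2 mm on the carrier.
- Contact with the bridge put the seat about 1.1 mm nearer the bridge than my camera fit, and I corrected for that.

I did not measure the carrier's final x and y, or the keypad's position in the channel, to the millimetre. I also took no final picture of the handset, torque driver or screw bin; none of my moves went near them.

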